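Load the bench warmer with packs of oak blanks and change it over to warm air

TASK

Pull the warmer's drawer right out and load every pack of oak blanks lying on the shelf into a bay of its own, tilting one end in under the lip along the front wall and then lowering the other end until the pack lies flat. With all of them in, push the drawer fully home under the hood and change the selector lever from cool air (leaning to the robot's left) over to warm air (fully over to the right), letting it stand upright at centre off for two seconds on the way. Leave the tin, the glass jar and the spatula undisturbed.

Things in the scene. Friction and masses are not known exactly. Their poses are not given: they have to be found in the camera images.
- pack1: banded pack of three oak sample blanks, 110 x 60 x 27 mm (x, y, z), with a white paper band round its middle; origin at its centre; it lies flat with its 60 mm width across y. Any of the packs may be absent. 130 g give or take.
- pack2: a second pack, same as pack1
- pack3: a third pack, same as pack1
- warmer: bench warmer, fixed: white hood 150 x 330 x 95 mm with a clear window in its roof; origin under its middle on the shelf. Its -x points to the front (roughly towards the robot), where the drawer comes out through a gap 57 mm high (5 to 62 mm above the shelf). The hood's front face lies 55 mm in front of the origin (at x = -55 mm); a grey blower box stands on its rear, up to 137 mm.
- drawer (a joint): how far the steel drawer is pulled out, m: 0 fully home, 0.165 at the outer stop; it slides along the warmer's -x, stays where it is left and takes about 4 N to move
- drawer_handle (a point): middle of the drawer's black bar handle: a round bar 12 mm thick and 120 mm long along the warmer's y, 34 mm above the shelf, with 49 mm of free space between it and the drawer's front wall and free space under it; moves with the drawer
- bay1 (a point): left bay of the drawer (seen from the robot): the point where a loaded pack's centre belongs, 13.5 mm above the bay's floor, which is 14 mm above the shelf; axes as the warmer's, x along the pack's length, away from the handle. The bay is 117 mm long inside (x from -58.5 to +58.5 mm) and 64 mm wide. Back wall only 15 mm above the floor.
- bay2 (a point): the same point of the middle bay, 90 mm from its neighbours. Every bay's width is kept by side guides, 24 mm long, at both ends (front ones 33 mm high above the floor, back ones 24 mm, with flared edges); the middle of both sides is open for fingers, also below the bay's floor, which is a strip 46 mm wide and 6 mm thick.
- bay3 (a point): the same point of the right bay
- lip (a point): middle of the inner edge of the lip, at its underside. The lip runs along the top of the drawer's front wall over all bays and juts 14 mm into them; underside 33 mm, top 36 mm above the bays' floor, so a pack cannot be dropped straight in: its front end must go in tilted under the lip
- selector_box: grey control box of the warmer, fixed on the shelf, 80 x 110 x 65 mm; origin under its middle; x away from the robot, y to the left
- selector (a joint): angle of the changeover lever on the box, rad: -0.6 fully over to the left (cool air), 0 upright (centre off), +0.6 fully over to the right (warm air); turns about the box's x axis, stays where it is left (no detent), about 1.5 N at the grip moves it
- selector_grip (a point): middle of the lever's black grip, 16 mm thick along the box's x, 20 mm wide and 50 mm long, 80 mm from the pivot
- selector_pivot (a point): the lever's pivot, on the axis of turning, 60 mm above the shelf
- tin: bystander: round steel tin with a spout, 87 mm in diameter, 164 mm high, origin at its foot. (Another bystander, a slotted wooden block 90 x 110 x 50 mm with a stir paddle standing up to 225 mm, is always fixed at x = 0.645, y = 0.535 m.)
- jar: bystander: closed glass jar, 76 mm in diameter, 100 mm high, origin at its foot
- spatula: bystander: steel spatula 190 mm long lying in the fixed blue drop-tray (170 x 240 x 25 mm)
There are look-alikes about, which are no part of the job. What is shaped like the selector_box but green or red is not meant.

How it is judged (in metres and radians):
On the way, in this order (a step that is already met when the one before it is completed fails the run):
1. the drawer is pulled right out (at least 155 mm of its 165) (value of joint drawer above 0.155 m), for 0.2 s.
2. every pack lies flat in a bay of its own (((distance between pack1 and bay1 below 0.007 m and angle between the x axis of pack1 and the x axis of bay1, either way round below 0.06 rad and angle between the z axis of pack1 and the z axis of bay1, either way round below 0.05 rad) or (distance between pack1 and bay2 below 0.007 m and angle between the x axis of pack1 and the x axis of bay2, either way round below 0.06 rad and angle between the z axis of pack1 and the z axis of bay2, either way round below 0.05 rad) or (distance between pack1 and bay3 below 0.007 m and angle between the x axis of pack1 and the x axis of bay3, either way round below 0.06 rad and angle between the z axis of pack1 and the z axis of bay3, either way round below 0.05 rad)) and ((distance between pack2 and bay1 below 0.007 m and angle between the x axis of pack2 and the x axis of bay1, either way round below 0.06 rad and angle between the z axis of pack2 and the z axis of bay1, either way round below 0.05 rad) or (distance between pack2 and bay2 below 0.007 m and angle between the x axis of pack2 and the x axis of bay2, either way round below 0.06 rad and angle between the z axis of pack2 and the z axis of bay2, either way round below 0.05 rad) or (distance between pack2 and bay3 below 0.007 m and angle between the x axis of pack2 and the x axis of bay3, either way round below 0.06 rad and angle between the z axis of pack2 and the z axis of bay3, either way round below 0.05 rad)) and ((distance between pack3 and bay1 below 0.007 m and angle between the x axis of pack3 and the x axis of bay1, either way round below 0.06 rad and angle between the z axis of pack3 and the z axis of bay1, either way round below 0.05 rad) or (distance between pack3 and bay2 below 0.007 m and angle between the x axis of pack3 and the x axis of bay2, either way round below 0.06 rad and angle between the z axis of pack3 and the z axis of bay2, either way round below 0.05 rad) or (distance between pack3 and bay3 below 0.007 m and angle between the x axis of pack3 and the x axis of bay3, either way round below 0.06 rad and angle between the z axis of pack3 and the z axis of bay3, either way round below 0.05 rad)) and linear speed of each of pack1, pack2, pack3 below 0.02 m/s), for 0.3 s.
3. the drawer is fully home with the packs still flat in their bays (((distance between pack1 and bay1 below 0.007 m and angle between the x axis of pack1 and the x axis of bay1, either way round below 0.06 rad and angle between the z axis of pack1 and the z axis of bay1, either way round below 0.05 rad) or (distance between pack1 and bay2 below 0.007 m and angle between the x axis of pack1 and the x axis of bay2, either way round below 0.06 rad and angle between the z axis of pack1 and the z axis of bay2, either way round below 0.05 rad) or (distance between pack1 and bay3 below 0.007 m and angle between the x axis of pack1 and the x axis of bay3, either way round below 0.06 rad and angle between the z axis of pack1 and the z axis of bay3, either way round below 0.05 rad)) and ((distance between pack2 and bay1 below 0.007 m and angle between the x axis of pack2 and the x axis of bay1, either way round below 0.06 rad and angle between the z axis of pack2 and the z axis of bay1, either way round below 0.05 rad) or (distance between pack2 and bay2 below 0.007 m and angle between the x axis of pack2 and the x axis of bay2, either way round below 0.06 rad and angle between the z axis of pack2 and the z axis of bay2, either way round below 0.05 rad) or (distance between pack2 and bay3 below 0.007 m and angle between the x axis of pack2 and the x axis of bay3, either way round below 0.06 rad and angle between the z axis of pack2 and the z axis of bay3, either way round below 0.05 rad)) and ((distance between pack3 and bay1 below 0.007 m and angle between the x axis of pack3 and the x axis of bay1, either way round below 0.06 rad and angle between the z axis of pack3 and the z axis of bay1, either way round below 0.05 rad) or (distance between pack3 and bay2 below 0.007 m and angle between the x axis of pack3 and the x axis of bay2, either way round below 0.06 rad and angle between the z axis of pack3 and the z axis of bay2, either way round below 0.05 rad) or (distance between pack3 and bay3 below 0.007 m and angle between the x axis of pack3 and the x axis of bay3, either way round below 0.06 rad and angle between the z axis of pack3 and the z axis of bay3, either way round below 0.05 rad)) and value of joint drawer below 0.005 m), for 0.2 s.
4. the selector rests upright at centre off (within 0.15 rad) for 1.2 s (value of joint selector between -0.15 and 0.15 rad), for 1.2 s.
5. the selector is over on the warm-air side (value of joint selector above 0.45 rad), for 0.2 s.
At the end, for the whole second after the job is handed in: every pack lies flat in a bay of its own (centre within 7 mm of its place, lengthwise within 0.06 rad, level within 0.05 rad) and at rest, the drawer is home (within 5 mm) and the selector lies over to the warm-air side (beyond +0.45 rad) (all of step 3 and linear speed of each of pack1, pack2, pack3 below 0.02 m/s and value of joint selector above 0.45 rad); the robot touches nothing.
It fails at once if the tin is pushed away or knocked over (distance of tin from where it was at the start of the episode above 0.03 m or angle between tin's own z axis and vertical above 0.4 rad).
It fails at once if the jar is pushed away or knocked over (distance of jar from where it was at the start of the episode above 0.03 m or angle between jar's own z axis and vertical above 0.4 rad).
It fails at once if the spatula is pushed away or knocked over (distance of spatula from where it was at the start of the episode above 0.03 m).
Of pack1, pack2, pack3 only 2 to 3 are there at a start; the rules pass over those that are not, and their reading is None.
At some moment in a run one of pack1, pack2, pack3 may be knocked a few centimetres aside while the robot is not near it.
Once in a run the grip may slacken for a moment while it holds something.
It also fails if it takes over 200 s, if anything falls off the work surface, if the arm or the gripper's body presses on something with over 40 N, if the wrist force passes 120 N, or if a joint passes its speed limit or range.

ROBOT

A 6-joint arm with a two-finger parallel gripper is mounted at the origin on the work surface. World frame = base frame: x ahead of the robot, y to its left, z up, the work surface at z = 0. Lengths are in m, angles in degrees, forces in N, time in s.
With the tool pointing down it reaches from about 0.4 to 0.825 m from the base axis. Payload 7 kg.
Tool frame: the origin (TCP) lies between the finger pads; the fingertips stand 22 mm ahead of it and the grasp point (between the pads) lies 3 mm ahead of it; z points along the fingers, y is the line along which they close (so a half turn about z gives the same grasp; the last joint's range is limited). The gripper opens to 88 mm and grips with 3 to 60 N. Pads are 19 mm wide; open, the fingers measure 130 mm over their backs; the gripper's body (78 mm by 193 mm) begins 47 mm behind the grasp point.
Start: joints at [90.304, 20.546, 0.682, 0, -70.136, -16.507], TCP at [0.188, 0.648, 0.249] pointing down, gripper open.
Joint ranges: [-176.03, 176.03], [-82.01, 121.73], [-58.28, 71.71], [-173.87, 95.51], [-174.79, -0.11], [-173.66, 173.66]. Speed limits (degrees/s): [136.94, 136.94, 172.46, 180, 180, 180].

INTERFACE

Orientations are given as [roll, pitch, yaw] about the fixed x, y, z axes, in that order (R = Rz(yaw) Ry(pitch) Rx(roll)).
In Python, from plant import ctrl gives the robot as it stands.
- The arm moves only by the tool apply_moves, never from a script. Its argument "targets" is a list of rows, each an object with "travel": the shift along the tool's x, y, z in mm, a list of three; "roll": the turn about the tool's z in degrees; "jaw": the finger opening in mm, from 0 to 87.6. In form: [{"travel": [tx, ty, tz], "roll": roll, "jaw": jaw}, ...]. A call has 1 to 10 rows; each row shifts and turns the commanded pose from where the row before left it, along the tool's axes as they then stand; what a row does not reach is not made up. A row lasts 1/10 s, in which the tool goes at most 50 mm and 8.59 degrees, less where a joint would pass 70% of its speed; a pose out of reach is approached as far as the arm can. A call with a gripper value outside its range is refused whole. The fingers move at their own pace and stop on an object; the grip force is fixed at half the most. Time passes only in rows, so rows that do not move let the fingers close. It gives the time, the measured TCP pose, the force, the opening and the grip force at its end, in the units of the state.
- ctrl.get_obs(): the state, without advancing time (a new reading comes with each control period).
- ctrl.snapshot(name): name is "scene" or "top" or "wrist"; returns the picture (400x640x3 uint8, red, green, blue); there is no depth.
- ctrl.calibration(name): a dict with "K" (3x3 intrinsics, pixels), "dist_coeffs" ([k1, k2, p1, p2, k3] as OpenCV has them; the pictures are not rectified), "extrinsics" (4x4, takes a point from camera to world coordinates); the wrist camera has in their place "hand_eye" (4x4, takes a point from camera to tool coordinates, whose origin is the TCP and whose axes are the flange's). Camera axes: x right, y down, z forward; pixel columns grow to the right and rows downward; lengths in m; the calibration is good to about 2 mm. A picture is of the moment at which its call begins: read the wrist's pose just before it. calibration takes no time and is no camera call.
- ctrl.close_job(): hands the job in; it is judged then, once.
The state is a dict: "clock": time; "joint_pos": joint angles; "qvel": joint speeds; "tau": joint torques, N m; "tool_pos": TCP position; "orientation": TCP orientation; "force": force on the tool from outside, world axes, zero at the start; "moment": the same for the moment, N m; "opening": finger opening in m; "gripper_force": force on a finger pad.
Only numpy, scipy, OpenCV 4.12 (cv2) and the standard library are available. Lean on these libraries where they do the work, as an engineer would, in place of code of your own. Each camera call takes 0.05 s, during which the arm holds its last target. There are 200 camera calls.

## Working session

There is one attempt and no reset: what is moved stays moved. The work goes in short steps, Python scripts to look and compute and a tool call to move; the robot and the scene stay as the last step left them, time stands still between calls to the robot, and variables do not carry over. Pictures are saved under pics/ and viewed, at most 17 in all, crops included, and the job is handed in when it is done.

Besides the shell and the picture viewer there is one more tool, called after "Call:" in YAML: its name, and indented under it one key for each argument. apply_moves: Moves the arm, as the interface text tells. Its arguments: {"type":"object","properties":{"targets":{"type":"array","items":{"type":"object","properties":{"travel":{"type":"array","items":{"type":"number"}},"roll":{"type":"number"},"jaw":{"type":"number"}}}}},"required":["targets"]}

```bash
ls; mkdir -p pics; python3 - <<'E'
from plant import ctrl
import cv2
o=ctrl.get_obs(); print({k:o[k] for k in('clock','tool_pos','orientation','opening','force')})
for n in('scene','top','wrist'):
    cv2.imwrite(f'pics/{n}0.png',ctrl.snapshot(n)[:,:,::-1]); c=ctrl.calibration(n); print(n,{k:(v.tolist() if hasattr(v,'tolist') else v) for k,v in c.items()})
E
```

```text
pics
{'clock': 0.0, 'tool_pos': array([0.18823968, 0.64773804, 0.24760526]), 'orientation': array([ 1.79902864e+02, -9.23944834e-03, -1.62082561e+01]), 'opening': 0.0878544835453973, 'force': array([-0.20237924, -0.67920093, -0.07375852])}
scene {'K': [[388.7483901955141, 0.0, 323.63510873633766], [0.0, 388.7483901955141, 200.74987082253625], [0.0, 0.0, 1.0]], 'dist_coeffs': [-0.023155080595534266, 0.0, 0.0, 0.0, 0.0], 'extrinsics': [[-0.5661292595732164, 0.5283243488276433, -0.632748799991694, 1.4213270088008645], [0.8242767015600844, 0.37036945390357534, -0.4282457085370441, 0.5035623680980452], [0.008098192409999774, -0.7640025196627392, -0.6451624363124969, 1.000534052054391], [0.0, 0.0, 0.0, 1.0]]}
top {'K': [[513.5222041526852, 0.0, 316.75299084828305], [0.0, 513.5222041526852, 200.58264198421418], [0.0, 0.0, 1.0]], 'dist_coeffs': [-0.10753367445660245, 0.0, 0.0, 0.0, 0.0], 'extrinsics': [[0.003093439885254034, -0.9832616616665029, 0.18217281719977918, 0.19835184858502455], [-0.9999928508094086, -0.0026455082797663763, 0.0027017801564065904, -0.07356651846266148], [-0.002174617149795529, -0.18217987260608542, -0.9832628158623118, 1.9143688959655971], [0.0, 0.0, 0.0, 1.0]]}
wrist {'K': [[284.67643518466, 0.0, 321.4616096052482], [0.0, 284.67643518466, 199.3788107111291], [0.0, 0.0, 1.0]], 'dist_coeffs': [-0.013262802045871205, 0.0, 0.0, 0.0, 0.0], 'hand_eye': [[-0.00018373734123996457, -0.9630505532165062, -0.2693206234026121, 0.0722988869626476], [0.9999999810480105, -0.00015960993902958858, -0.00011148384144198428, 0.0010938512635333408], [6.4378326894727e-05, -0.26932063878219503, 0.9630505642910877, -0.13633623390055005], [0.0, 0.0, 0.0, 1.0]]}
```

View pics/top0.png

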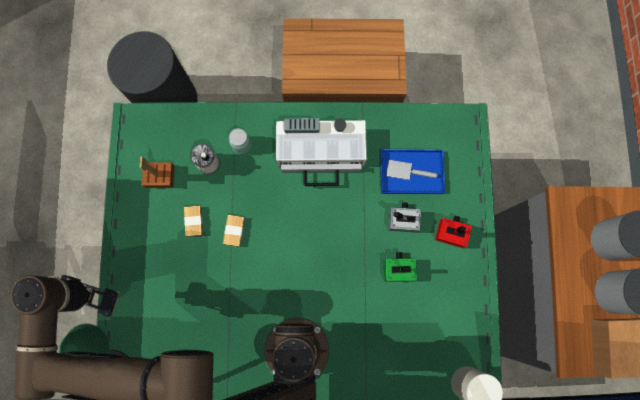

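View pics/scene0.png

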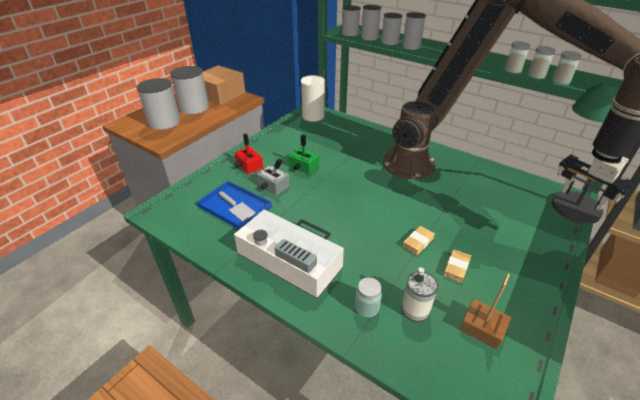

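Top view: two packs lie at (193,221) and (234,230), with no third one visible. The warmer is at (320,148) with its handle at about (321,185). There are three selector-like boxes: grey at (404,218), red at (454,232) and green at (401,268). The grey one fits the description.

```bash
cat > h.py <<'E'
import numpy as np, cv2
from scipy.spatial.transform import Rotation as R
from plant import ctrl
def T():
    o=ctrl.get_obs(); M=np.eye(4); M[:3,:3]=R.from_euler('xyz',o['orientation'],degrees=True).as_matrix(); M[:3,3]=o['tool_pos']; return M
def shot(n,f=None):
    M=T(); im=ctrl.snapshot(n)[:,:,::-1].copy(); c=ctrl.calibration(n)
    E=M@np.array(c['hand_eye']) if n=='wrist' else np.array(c['extrinsics'])
    if f: cv2.imwrite(f,im); np.save(f+'.npy',E)
    return im,E
def p2w(n,E,uv,z):
    c=ctrl.calibration(n); p=cv2.undistortPoints(np.array(uv,float).reshape(-1,1,2),np.array(c['K']),np.array(c['dist_coeffs'])).reshape(-1,2)
    d=np.c_[p,np.ones(len(p))]@E[:3,:3].T; t=E[:3,3]; return t+d*((z-t[2])/d[:,2])[:,None]
def w2p(n,E,P):
    c=ctrl.calibration(n); I=np.linalg.inv(E); return cv2.projectPoints(np.array(P,float).reshape(-1,1,3),cv2.Rodrigues(I[:3,:3])[0],I[:3,3],np.array(c['K']),np.array(c['dist_coeffs']))[0].reshape(-1,2)
def move(x,y,z,yaw=None):
    "tool-frame shift in mm and roll to reach pose"
    M=T(); d=M[:3,:3].T@(np.array([x,y,z])-M[:3,3])*1000; o=ctrl.get_obs()['orientation']
    print('tool mm',d.round(1),'roll',None if yaw is None else round(-(yaw-o[2]),2),'at',M[:3,3].round(4),o.round(2))
def st():
    o=ctrl.get_obs(); print(round(o['clock'],2),o['tool_pos'].round(4),o['orientation'].round(2),'open',round(o['opening'],4),'F',o['force'].round(1),'gf',o['gripper_force'])
E
python3 - <<'E'
from h import *
c=ctrl.calibration('top'); E=np.array(c['extrinsics'])
print('packs',p2w('top',E,[(193,221),(234,230)],.027).round(3))
print('handle',p2w('top',E,[(321,185),(305,185),(338,185)],.034).round(3))
print('hood',p2w('top',E,[(276,160),(365,161)],.095).round(3))
print('sel',p2w('top',E,[(404,218),(405,227)],.065).round(3),'obs',p2w('top',E,[(205,157),(239,139),(412,172)],.1).round(3))
move(.45,.1,.3,0)
E
```

```text
packs [[0.469 0.394 0.027]
 [0.436 0.238 0.027]]
handle [[ 0.606 -0.084  0.034]
 [ 0.606 -0.024  0.034]
 [ 0.606 -0.148  0.034]]
hood [[ 0.686  0.081  0.095]
 [ 0.683 -0.245  0.095]]
sel [[ 0.477 -0.387  0.065]
 [ 0.444 -0.39   0.065]] obs [[ 0.696  0.343  0.1  ]
 [ 0.765  0.219  0.1  ]
 [ 0.641 -0.415  0.1  ]]
tool mm [404.3 453.1 -51.6] roll -16.21 at [0.1883 0.6479 0.2478] [ 1.7993e+02 -1.0000e-02 -1.6210e+01]
```

Call:
apply_moves:
  targets:
    - {"travel":[0,0,-20],"roll":-5.4,"jaw":87}
    - {"travel":[0,0,-20],"roll":-5.4,"jaw":87}
    - {"travel":[0,0,-20],"roll":-5.4,"jaw":87}
    - {"travel":[30,30,-10],"roll":0,"jaw":87}
    - {"travel":[35,35,0],"roll":0,"jaw":87}
    - {"travel":[35,35,0],"roll":0,"jaw":87}
    - {"travel":[35,35,0],"roll":0,"jaw":87}
    - {"travel":[35,35,0],"roll":0,"jaw":87}
    - {"travel":[35,35,0],"roll":0,"jaw":87}
    - {"travel":[25,40,0],"roll":0,"jaw":87}

```text
clock: 1.15
tool_pos: [0.4198, 0.4016, 0.3181]
orientation: [180.0, 0.0, -0.0]
force: [0.6, 0.4, -0.2]
opening: 0.0871
gripper_force: 0.0
```

Call:
apply_moves:
  targets:
    - {"travel":[5,45,0],"roll":0,"jaw":87}
    - {"travel":[5,45,0],"roll":0,"jaw":87}
    - {"travel":[5,45,0],"roll":0,"jaw":87}
    - {"travel":[5,45,0],"roll":0,"jaw":87}
    - {"travel":[0,45,0],"roll":0,"jaw":87}
    - {"travel":[0,40,0],"roll":0,"jaw":87}
    - {"travel":[0,0,0],"roll":0,"jaw":87}
    - {"travel":[0,0,0],"roll":0,"jaw":87}

```text
clock: 1.95
tool_pos: [0.4383, 0.1374, 0.3188]
orientation: [-180.0, -0.0, -0.1]
force: [-1.0, 0.1, -0.1]
opening: 0.0871
gripper_force: 0.0
```

```bash
python3 - <<'E'
from h import *
st(); shot('wrist','pics/w1.png')
E
```

```text
1.95 [0.4383 0.1374 0.3188] [-1.7996e+02 -3.0000e-02 -1.1000e-01] open 0.0871 F [-1.   0.1 -0.1] gf 0.0
```

View pics/w1.png

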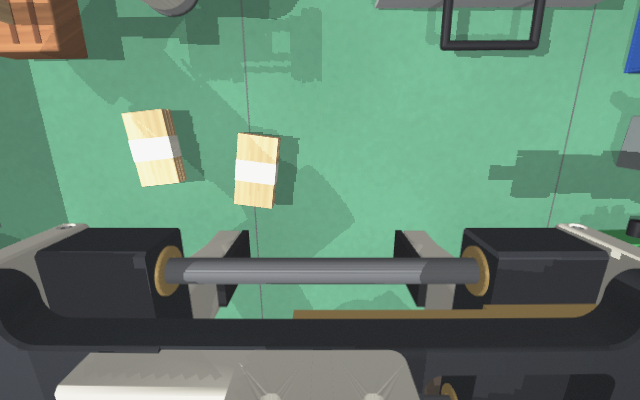

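Wrist view: two packs at (155,148) and (257,171), and the drawer handle bar from (443,45) to (540,45).

```bash
python3 - <<'E'
from h import *
E=np.load('pics/w1.png.npy')
print('handle',p2w('wrist',E,[(444,45),(541,44),(492,45)],.036).round(4))
for q in ([(123,113),(163,109),(181,181),(141,186)],[(239,133),(280,137),(273,208),(234,205)]):
    P=p2w('wrist',E,q,.027); a=(P[0]+P[1]-P[2]-P[3])[:2]/2; print(P.mean(0).round(4),np.hypot(*a).round(4),np.degrees(np.arctan2(a[1],a[0])).round(1), np.linalg.norm(P[0]-P[1]).round(4))
move(.62,-.084,.2,0)
E
```

```text
handle [[ 0.6069 -0.0273  0.036 ]
 [ 0.6089 -0.158   0.036 ]
 [ 0.6072 -0.0919  0.036 ]]
[0.4704 0.3897 0.027 ] 0.1077 5.3 0.0596
[0.4343 0.2357 0.027 ] 0.1111 -8.3 0.0603
tool mm [181.8 222.  118.6] roll -0.05 at [0.4384 0.1381 0.3187] [-1.7998e+02 -2.0000e-02 -5.0000e-02]
```

Call:
apply_moves:
  targets:
    - {"travel":[32,38,10],"roll":0,"jaw":0}
    - {"travel":[32,38,10],"roll":0,"jaw":0}
    - {"travel":[32,38,10],"roll":0,"jaw":0}
    - {"travel":[32,38,10],"roll":0,"jaw":0}
    - {"travel":[32,38,10],"roll":0,"jaw":0}
    - {"travel":[33,40,10],"roll":0,"jaw":0}
    - {"travel":[0,0,30],"roll":0,"jaw":0}
    - {"travel":[0,0,30],"roll":0,"jaw":0}
    - {"travel":[0,0,10],"roll":0,"jaw":0}
    - {"travel":[0,0,0],"roll":0,"jaw":0}

```text
clock: 3.0
tool_pos: [0.627, -0.0863, 0.1878]
orientation: [180.0, 0.2, 0.1]
force: [0.3, -0.2, -0.1]
opening: 0.0124
gripper_force: 0.0
```

```bash
python3 - <<'E'
from h import *
st(); shot('wrist','pics/w2.png')
E
```

```text
3.0 [ 0.627  -0.0863  0.1878] [1.7997e+02 2.2000e-01 7.0000e-02] open 0.0124 F [ 0.3 -0.2 -0.1] gf 0.0
```

View pics/w2.png

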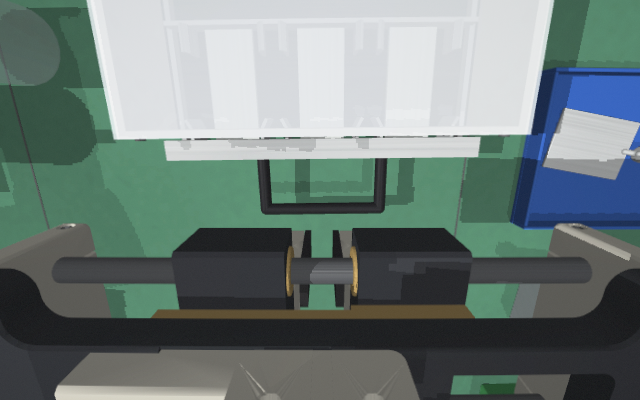

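Wrist view: the handle bar runs from (263,208) to (384,208), the hood's front roof edge from (113,138) to (535,133), and the drawer's front edge is at row 158.

```bash
python3 - <<'E'
from h import *
E=np.load('pics/w2.png.npy')
print('bar',p2w('wrist',E,[(263,208),(384,208),(323,208)],.037).round(4))
print('hood',p2w('wrist',E,[(113,138),(535,133)],.095).round(4))
print('drawer front',p2w('wrist',E,[(166,159),(480,156)],.030).round(4),p2w('wrist',E,[(166,142),(480,137)],.05).round(4))
print(w2p('wrist',E,[(.607,-.09,.034),(.66,-.09,.034)]))
move(.632,-.09,.042,0)
E
```

```text
bar [[ 0.6085 -0.0256  0.037 ]
 [ 0.6087 -0.1535  0.037 ]
 [ 0.6086 -0.089   0.037 ]]
hood [[ 0.685   0.078   0.095 ]
 [ 0.6892 -0.256   0.095 ]]
drawer front [[ 0.6594  0.0736  0.03  ]
 [ 0.6628 -0.2511  0.03  ]] [[ 0.6783  0.0603  0.05  ]
 [ 0.6832 -0.2373  0.05  ]]
[[323.91766645 208.58570365]
 [324.0927238  158.94279974]]
tool mm [  4.2   3.6 147.7] roll 0.09 at [ 0.6279 -0.0863  0.1897] [1.7996e+02 5.0000e-02 9.0000e-02]
```

Call:
apply_moves:
  targets:
    - {"travel":[4,3,30],"roll":-0.7,"jaw":0}
    - {"travel":[0,0,30],"roll":0,"jaw":0}
    - {"travel":[0,0,30],"roll":0,"jaw":0}
    - {"travel":[0,0,30],"roll":0,"jaw":0}
    - {"travel":[0,0,20],"roll":0,"jaw":0}
    - {"travel":[0,0,8],"roll":0,"jaw":0}
    - {"travel":[0,0,0],"roll":0,"jaw":0}
    - {"travel":[-8,0,0],"roll":0,"jaw":0}
    - {"travel":[-8,0,0],"roll":0,"jaw":0}
    - {"travel":[-8,0,0],"roll":0,"jaw":0}

```text
clock: 4.05
tool_pos: [0.6088, -0.0901, 0.0437]
orientation: [-180.0, -0.3, 0.7]
force: [4.0, 0.9, 1.8]
opening: 0.0005
gripper_force: 2.3
```

Call:
apply_moves:
  targets:
    - {"travel":[-16,0,0],"roll":0,"jaw":0}
    - {"travel":[-16,0,0],"roll":0,"jaw":0}
    - {"travel":[-16,0,0],"roll":0,"jaw":0}
    - {"travel":[-16,0,0],"roll":0,"jaw":0}
    - {"travel":[-16,0,0],"roll":0,"jaw":0}
    - {"travel":[-16,0,0],"roll":0,"jaw":0}
    - {"travel":[-16,0,0],"roll":0,"jaw":0}
    - {"travel":[-14,0,0],"roll":0,"jaw":0}
    - {"travel":[-8,0,0],"roll":0,"jaw":0}
    - {"travel":[0,0,0],"roll":0,"jaw":0}

```text
clock: 5.05
tool_pos: [0.4754, -0.0918, 0.0435]
orientation: [-180.0, -0.4, 0.8]
force: [6.2, 0.9, 3.4]
opening: 0.0002
gripper_force: 2.8
```

Call:
apply_moves:
  targets:
    - {"travel":[-4,0,0],"roll":0,"jaw":0}
    - {"travel":[-4,0,0],"roll":0,"jaw":0}
    - {"travel":[-3,0,0],"roll":0,"jaw":0}
    - {"travel":[0,0,0],"roll":0,"jaw":0}

```text
clock: 5.45
tool_pos: [0.4747, -0.0908, 0.0448]
orientation: [-179.9, -1.3, 0.9]
force: [33.7, -9.5, -23.2]
opening: 0.0004
gripper_force: 16.6
```

Call:
apply_moves:
  targets:
    - {"travel":[8,0,0],"roll":0,"jaw":0}
    - {"travel":[6,0,0],"roll":0,"jaw":0}
    - {"travel":[4,0,-20],"roll":0,"jaw":0}
    - {"travel":[0,0,-40],"roll":0,"jaw":0}
    - {"travel":[0,0,-50],"roll":0,"jaw":0}
    - {"travel":[0,0,-50],"roll":0,"jaw":0}
    - {"travel":[0,0,-40],"roll":0,"jaw":0}
    - {"travel":[0,0,0],"roll":0,"jaw":87}
    - {"travel":[0,0,0],"roll":0,"jaw":87}

```text
clock: 6.35
tool_pos: [0.4792, -0.0921, 0.2423]
orientation: [-180.0, -0.0, 0.7]
force: [-1.1, 0.7, -0.9]
opening: 0.0112
gripper_force: 0.0
```

```bash
python3 - <<'E'
from h import *
st(); shot('wrist','pics/w3.png')
E
```

```text
6.35 [ 0.4792 -0.0921  0.2423] [-1.7996e+02 -1.0000e-02  6.7000e-01] open 0.0112 F [-1.1  0.7 -0.9] gf 0.0
```

View pics/w3.png

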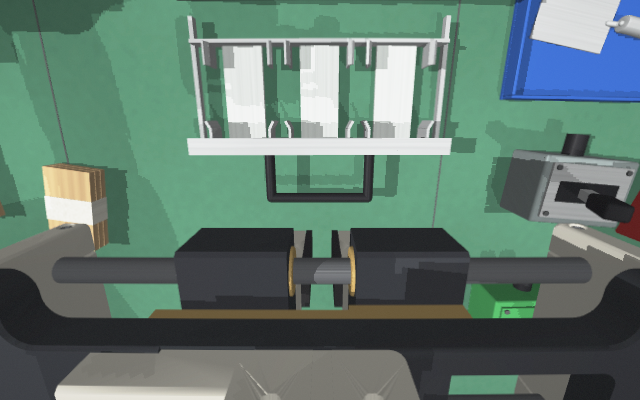

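Wrist view: the drawer is out, with its bar at (320,197), its lip at rows 138-154 and the bay strips at u of about 246, 320 and 394.

```bash
python3 - <<'E'
from h import *
E=np.load('pics/w3.png.npy')
print('bar',p2w('wrist',E,[(269,197),(371,196),(320,197)],.037).round(4))
print('lip inner top',p2w('wrist',E,[(190,138.5),(320,138.5),(450,138)],.050).round(4))
print('lip outer top',p2w('wrist',E,[(188,154),(320,154),(450,153)],.050).round(4))
print('backwall top',p2w('wrist',E,[(205,42),(320,42),(438,42)],.029).round(4))
print('strips', p2w('wrist',E,[(225.5,137),(266,137),(303,137),(339,137),(374,137),(413,137),(225,46),(263,46),(301,46),(338,46),(376,46),(414,46)],.014).round(4))
E
```

```text
bar [[ 0.458  -0.0279  0.037 ]
 [ 0.4608 -0.1546  0.037 ]
 [ 0.4588 -0.0913  0.037 ]]
lip inner top [[ 0.5294  0.0569  0.05  ]
 [ 0.5309 -0.0906  0.05  ]
 [ 0.5333 -0.238   0.05  ]]
lip outer top [[ 0.5118  0.0612  0.05  ]
 [ 0.5134 -0.0908  0.05  ]
 [ 0.5164 -0.2402  0.05  ]]
backwall top [[ 0.6335  0.0383  0.029 ]
 [ 0.6346 -0.0895  0.029 ]
 [ 0.6364 -0.2205  0.029 ]]
strips [[ 0.5292  0.0282  0.014 ]
 [ 0.5297 -0.0227  0.014 ]
 [ 0.5302 -0.0691  0.014 ]
 [ 0.5308 -0.1143  0.014 ]
 [ 0.5313 -0.1582  0.014 ]
 [ 0.5319 -0.2072  0.014 ]
 [ 0.633   0.021   0.014 ]
 [ 0.6333 -0.0232  0.014 ]
 [ 0.6337 -0.0674  0.014 ]
 [ 0.6342 -0.1103  0.014 ]
 [ 0.6348 -0.1543  0.014 ]
 [ 0.6354 -0.1985  0.014 ]]
```

```bash
cat >> h.py <<'E'
def packs(n='top',lim=((.38,.62),(.12,.6)),f=None):
    im,E=shot(n,f); b,g,r=[im[:,:,i].astype(int) for i in range(3)]
    m=((r>g-5)&(r>130)).astype(np.uint8)
    for c in cv2.findContours(m,cv2.RETR_EXTERNAL,cv2.CHAIN_APPROX_NONE)[0]:
        if cv2.contourArea(c)<150: continue
        P=p2w(n,E,c.reshape(-1,2),.025)[:,:2]; (x,y),(a,w),ang=cv2.minAreaRect((P*1000).astype(np.float32))
        if lim[0][0]<x/1e3<lim[0][1] and lim[1][0]<y/1e3<lim[1][1]:
            if a<w: a,w,ang=w,a,ang-90
            print('blob',round(x/1e3,4),round(y/1e3,4),'size',round(a),round(w),'yaw',round((ang+90)%180-90,1))
E
python3 - <<'E'
from h import *
packs(); move(.434,.2357,.15,-8.3)
E
```

```text
blob 0.43 0.2441 size 97 60 yaw -7.6
blob 0.4714 0.3967 size 112 61 yaw 5.8
tool mm [ -40.6 -328.4   90.6] roll 8.97 at [ 0.4788 -0.0922  0.2405] [-179.99    0.18    0.67]
```

Call:
apply_moves:
  targets:
    - {"travel":[-8,-40,5],"roll":0,"jaw":87}
    - {"travel":[-8,-45,5],"roll":0,"jaw":87}
    - {"travel":[-8,-45,5],"roll":0,"jaw":87}
    - {"travel":[-8,-45,5],"roll":0,"jaw":87}
    - {"travel":[-8,-45,5],"roll":0,"jaw":87}
    - {"travel":[-8,-45,5],"roll":0,"jaw":87}
    - {"travel":[-8,-40,5],"roll":0,"jaw":87}
    - {"travel":[-8,-26,5],"roll":0,"jaw":87}
    - {"travel":[0,0,0],"roll":0,"jaw":87}
    - {"travel":[0,0,0],"roll":0,"jaw":87}

```text
clock: 7.45
tool_pos: [0.4114, 0.2377, 0.2001]
orientation: [179.8, 0.2, 0.8]
force: [-0.2, -0.5, -0.3]
opening: 0.0868
gripper_force: 0.0
```

```bash
python3 - <<'E'
from h import *
st(); packs('wrist',f='pics/w4.png'); packs('top'); move(.434,.2357,.15,-8.3)
E
```

```text
7.45 [0.4114 0.2377 0.2001] [1.7982e+02 1.5000e-01 7.8000e-01] open 0.0868 F [-0.2 -0.5 -0.3] gf 0.0
blob 0.4343 0.2378 size 110 61 yaw -7.9
blob 0.4699 0.3916 size 110 64 yaw 6.2
tool mm [22.   1.6 50.9] roll 8.98 at [0.4121 0.2372 0.2009] [1.799e+02 8.000e-02 6.800e-01]
```

View pics/w4.png

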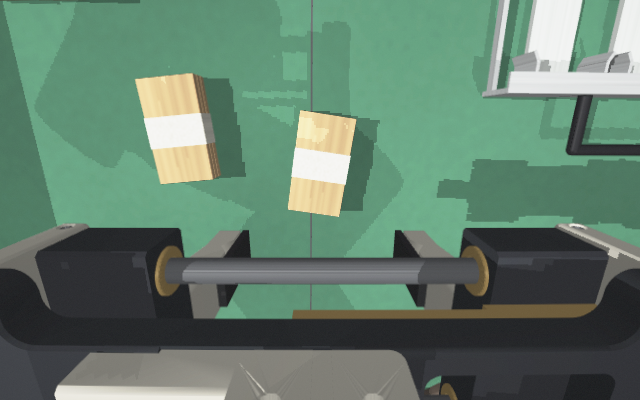

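The view shows two packs at (178,128) and (322,163). The detector agrees with the known sizes, so I'm grasping the right one.

Call:
apply_moves:
  targets:
    - {"travel":[22,0,20],"roll":0,"jaw":87}
    - {"travel":[0,0,20],"roll":4.3,"jaw":87}
    - {"travel":[0,0,30],"roll":4.3,"jaw":87}
    - {"travel":[0,0,30],"roll":0,"jaw":87}
    - {"travel":[0,0,30],"roll":0,"jaw":87}
    - {"travel":[0,0,25],"roll":0,"jaw":87}
    - {"travel":[0,0,16],"roll":0,"jaw":87}
    - {"travel":[0,0,0],"roll":0,"jaw":87}

```text
clock: 8.35
tool_pos: [0.4336, 0.236, 0.0287]
orientation: [179.8, 0.2, -8.0]
force: [-0.4, 0.5, 0.8]
opening: 0.0871
gripper_force: 0.0
```

Call:
apply_moves:
  targets:
    - {"travel":[0,0,0],"roll":0,"jaw":50}
    - {"travel":[0,0,0],"roll":0,"jaw":50}
    - {"travel":[0,0,0],"roll":0,"jaw":50}
    - {"travel":[0,0,0],"roll":0,"jaw":50}
    - {"travel":[0,0,0],"roll":0,"jaw":50}
    - {"travel":[0,0,0],"roll":0,"jaw":50}

```text
clock: 8.95
tool_pos: [0.4348, 0.2388, 0.0316]
orientation: [-179.9, -0.0, -7.9]
force: [-1.6, -2.0, 7.8]
opening: 0.06
gripper_force: 30.0
```

Call:
apply_moves:
  targets:
    - {"travel":[0,0,-25],"roll":0,"jaw":50}
    - {"travel":[0,0,-30],"roll":0,"jaw":50}
    - {"travel":[0,0,-20],"roll":-4.3,"jaw":50}
    - {"travel":[0,10,0],"roll":-4.3,"jaw":50}
    - {"travel":[15,30,0],"roll":0,"jaw":50}
    - {"travel":[20,40,0],"roll":0,"jaw":50}
    - {"travel":[20,40,0],"roll":0,"jaw":50}
    - {"travel":[20,40,0],"roll":0,"jaw":50}
    - {"travel":[20,40,0],"roll":0,"jaw":50}
    - {"travel":[20,40,0],"roll":0,"jaw":50}

```text
clock: 9.95
tool_pos: [0.552, -0.0018, 0.1058]
orientation: [-180.0, 0.0, 0.7]
force: [0.5, 1.1, -1.2]
opening: 0.06
gripper_force: 30.0
```

Call:
apply_moves:
  targets:
    - {"travel":[16,35,0],"roll":0,"jaw":50}
    - {"travel":[12,20,0],"roll":0,"jaw":50}
    - {"travel":[6,0,0],"roll":0,"jaw":50}
    - {"travel":[0,0,0],"roll":0,"jaw":50}
    - {"travel":[0,0,0],"roll":0,"jaw":50}

```text
clock: 10.45
tool_pos: [0.5857, -0.0541, 0.1055]
orientation: [-180.0, 0.0, 0.7]
force: [-0.5, 0.7, -2.9]
opening: 0.0602
gripper_force: 30.0
```

```bash
python3 - <<'E'
from h import *
st(); shot('wrist','pics/w5.png'); move(.588,-.0903,.080,.75)
E
```

```text
10.45 [ 0.5857 -0.0541  0.1055] [-1.7999e+02  4.0000e-02  7.2000e-01] open 0.0602 F [-0.5  0.7 -2.9] gf 29.999168515205383
tool mm [ 1.9 36.5 25.7] roll -0.0 at [ 0.5856 -0.0539  0.1057] [-1.7999e+02  3.0000e-02  7.5000e-01]
```

View pics/w5.png

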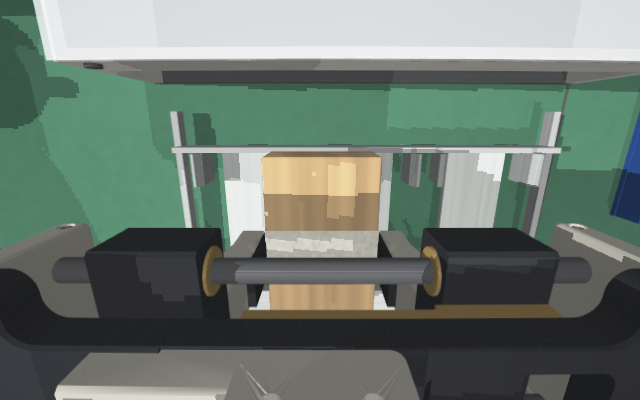

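Wrist view: the pack is held straight, with its end at rows 153-193 and u 263-380. The back wall is at row 149, between the rails at u of about 176 and 558.

```bash
python3 - <<'E'
from h import *
E=np.load('pics/w5.png.npy')
print('back wall ends',p2w('wrist',E,[(176,149),(558,149),(367,149)],.029).round(4))
print('guides top?',p2w('wrist',E,[(409,150),(437,150)],.038).round(4))
print('pack rear top edge',p2w('wrist',E,[(263,154),(380,154)],.1057-.003).round(4), 'alt z .097',p2w('wrist',E,[(263,154),(380,154)],.097).round(4))
E
```

```text
back wall ends [[ 0.6356  0.0536  0.029 ]
 [ 0.6393 -0.231   0.029 ]
 [ 0.6372 -0.0881  0.029 ]]
guides top? [[ 0.6378 -0.1166  0.038 ]
 [ 0.6381 -0.1365  0.038 ]]
pack rear top edge [[ 0.6413 -0.0259  0.1027]
 [ 0.642  -0.0828  0.1027]] alt z .097 [[ 0.6407 -0.0248  0.097 ]
 [ 0.6414 -0.084   0.097 ]]
```

Call:
apply_moves:
  targets:
    - {"travel":[2,20,0],"roll":0,"jaw":50}
    - {"travel":[0,16,0],"roll":0,"jaw":50}
    - {"travel":[0,0,15],"roll":0,"jaw":50}
    - {"travel":[0,0,15],"roll":0,"jaw":50}
    - {"travel":[0,0,7],"roll":0,"jaw":50}
    - {"travel":[0,0,0],"roll":0,"jaw":50}
    - {"travel":[0,0,0],"roll":0,"jaw":50}

```text
clock: 11.2
tool_pos: [0.5889, -0.0898, 0.0689]
orientation: [-179.9, -0.0, 0.7]
force: [1.7, 4.0, -1.6]
opening: 0.0596
gripper_force: 30.0
```

Call:
apply_moves:
  targets:
    - {"travel":[0,0,4],"roll":0,"jaw":50}
    - {"travel":[0,0,3],"roll":0,"jaw":50}
    - {"travel":[0,0,3],"roll":0,"jaw":50}
    - {"travel":[0,0,0],"roll":0,"jaw":50}

```text
clock: 11.6
tool_pos: [0.5904, -0.0897, 0.0609]
orientation: [-180.0, -0.2, 0.8]
force: [1.4, 4.8, 5.4]
opening: 0.0599
gripper_force: 3.0
```

Call:
apply_moves:
  targets:
    - {"travel":[0,0,0],"roll":0,"jaw":50}
    - {"travel":[0,0,2],"roll":0,"jaw":50}
    - {"travel":[0,0,2],"roll":0,"jaw":50}
    - {"travel":[0,0,2],"roll":0,"jaw":50}
    - {"travel":[0,0,0],"roll":0,"jaw":50}

```text
clock: 12.1
tool_pos: [0.5927, -0.0896, 0.0577]
orientation: [-180.0, -0.5, 0.8]
force: [-2.6, 6.1, 25.2]
opening: 0.0597
gripper_force: 30.0
```

```bash
python3 - <<'E'
from h import *
st(); shot('wrist','pics/w6.png')
im,E=shot('scene'); cv2.imwrite('pics/s6.png',cv2.resize(im[190:310,220:440],None,fx=3.6,fy=3.6,interpolation=cv2.INTER_CUBIC))
E
```

```text
12.1 [ 0.5927 -0.0896  0.0577] [-179.98   -0.53    0.83] open 0.0597 F [-2.6  6.1 25.2] gf 30.007836520671844
```

View pics/w6.png

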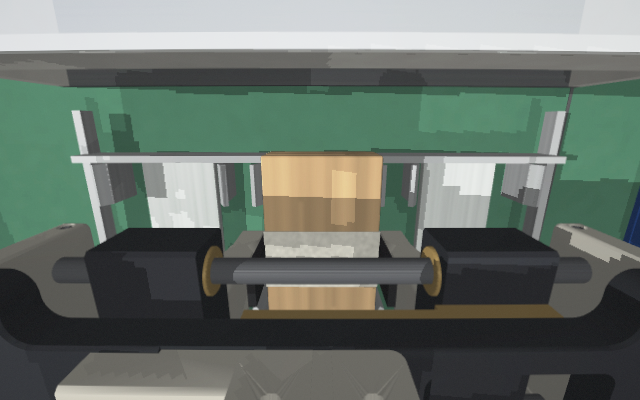

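Torsion in the grip resists the tilt at 25 N, so I'll slacken the jaw slightly and let the front end drop.

Call:
apply_moves:
  targets:
    - {"travel":[0,0,-2],"roll":0,"jaw":50}
    - {"travel":[0,0,-2],"roll":0,"jaw":50}
    - {"travel":[0,0,0],"roll":0,"jaw":64}
    - {"travel":[0,0,0],"roll":0,"jaw":64}
    - {"travel":[0,0,0],"roll":0,"jaw":64}
    - {"travel":[0,0,0],"roll":0,"jaw":64}
    - {"travel":[0,0,0],"roll":0,"jaw":64}

```text
clock: 12.9
tool_pos: [0.5884, -0.0909, 0.0565]
orientation: [180.0, 0.0, 0.7]
force: [-0.4, -1.1, 0.1]
opening: 0.0639
gripper_force: 0.0
```

```bash
python3 - <<'E'
from h import *
st(); im,_=shot('wrist','pics/w7.png')
s,E=shot('scene'); s=cv2.resize(s[180:300,220:380],None,fx=4,fy=4,interpolation=cv2.INTER_CUBIC)
cv2.imwrite('pics/c7.png',np.vstack([cv2.resize(im[130:330,180:460],(640,457)),np.zeros((3,640,3),np.uint8),s])[:,:])
E
python3 -c "
import cv2;i=cv2.imread('pics/c7.png');cv2.imwrite('pics/c7.png',cv2.resize(i,(416,600),interpolation=cv2.INTER_AREA))"
```

```text
12.9 [ 0.5884 -0.0909  0.0565] [1.7999e+02 4.0000e-02 6.9000e-01] open 0.0639 F [-0.4 -1.1  0.1] gf 0.0
```

View pics/c7.png

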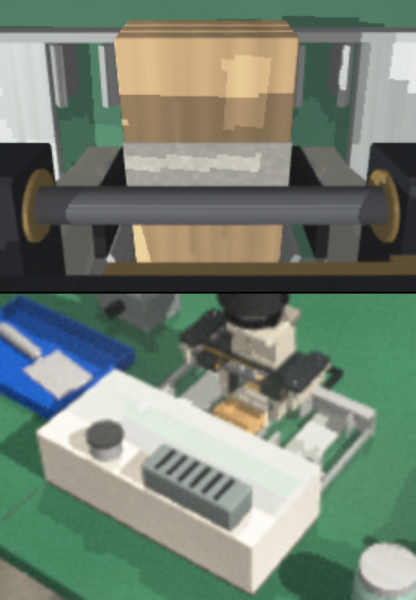

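Upper crop: the pack's rear end rests on the back wall and its front end is down. Now I'll grip it and slide the front under the lip.

Call:
apply_moves:
  targets:
    - {"travel":[0,0,0],"roll":0,"jaw":50}
    - {"travel":[0,0,0],"roll":0,"jaw":50}
    - {"travel":[0,0,0],"roll":0,"jaw":50}
    - {"travel":[0,0,-1],"roll":0,"jaw":50}
    - {"travel":[-3,0,0],"roll":0,"jaw":50}
    - {"travel":[-3,0,0],"roll":0,"jaw":50}
    - {"travel":[-3,0,0],"roll":0,"jaw":50}
    - {"travel":[-2,0,0],"roll":0,"jaw":50}
    - {"travel":[0,0,0],"roll":0,"jaw":50}
    - {"travel":[0,0,0],"roll":0,"jaw":50}

```text
clock: 14.0
tool_pos: [0.5789, -0.0899, 0.0581]
orientation: [-179.9, -0.1, 0.7]
force: [1.2, 4.6, 0.0]
opening: 0.06
gripper_force: 30.0
```

Call:
apply_moves:
  targets:
    - {"travel":[-1,0,0],"roll":0,"jaw":50}
    - {"travel":[0,0,0],"roll":0,"jaw":64}
    - {"travel":[0,0,0],"roll":0,"jaw":64}
    - {"travel":[0,0,0],"roll":0,"jaw":64}
    - {"travel":[0,0,0],"roll":0,"jaw":64}
    - {"travel":[0,0,0],"roll":0,"jaw":64}
    - {"travel":[0,0,0],"roll":0,"jaw":64}

```text
clock: 14.7
tool_pos: [0.5766, -0.0909, 0.0577]
orientation: [180.0, 0.0, 0.7]
force: [-0.0, -0.1, 0.4]
opening: 0.0638
gripper_force: 0.0
```

Call:
apply_moves:
  targets:
    - {"travel":[0,0,-20],"roll":0,"jaw":64}
    - {"travel":[0,0,-40],"roll":0,"jaw":64}
    - {"travel":[-20,0,-40],"roll":0,"jaw":70}
    - {"travel":[-40,0,-30],"roll":0,"jaw":80}
    - {"travel":[-40,0,-20],"roll":0,"jaw":87}
    - {"travel":[0,0,0],"roll":0,"jaw":87}
    - {"travel":[0,0,0],"roll":0,"jaw":87}

```text
clock: 15.4
tool_pos: [0.4766, -0.092, 0.2091]
orientation: [-180.0, -0.2, 0.7]
force: [-0.6, -0.1, 0.3]
opening: 0.0866
gripper_force: 0.0
```

```bash
python3 - <<'E'
from h import *
st(); packs('wrist',lim=((.5,.65),(-.2,.05)),f='pics/w8.png')
E
python3 -c "
import cv2;i=cv2.imread('pics/w8.png');cv2.imwrite('pics/c8.png',cv2.resize(i[0:230,160:480],(800,575),interpolation=cv2.INTER_CUBIC))"
```

```text
15.4 [ 0.4766 -0.092   0.2091] [-179.96   -0.18    0.71] open 0.0866 F [-0.6 -0.1  0.3] gf 0.0
blob 0.5891 -0.0884 size 324 149 yaw -89.3
```

View pics/c8.png

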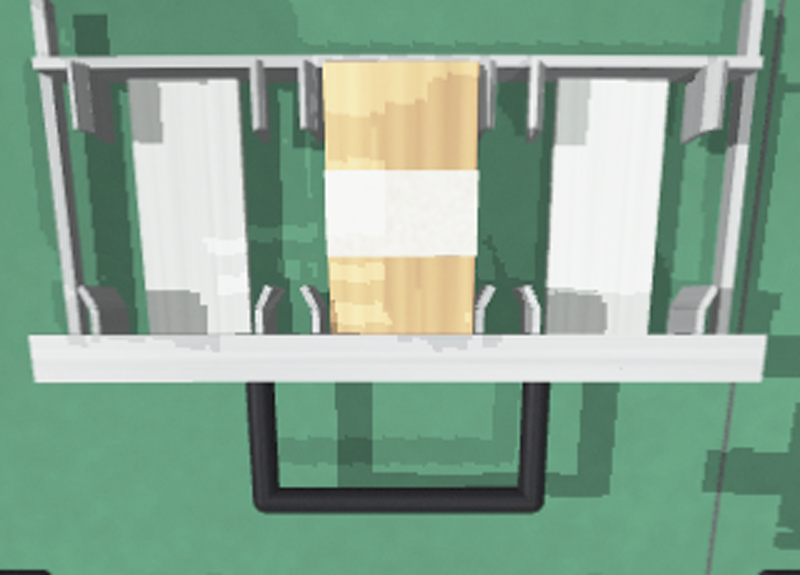

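Crop: the pack is in bay 2 with its front under the lip. Its band is at rows 170-255 and its rear edge at row 62. I'll check whether it lies flat.

```bash
python3 - <<'E'
from h import *
E=np.load('pics/w8.png.npy')
f=2.5
px=lambda L:[(160+u/f,v/f) for u,v in L]
print('rear top edge, flat z.041 / tilt z.056',p2w('wrist',E,px([(322,62),(480,61)]),.041).round(4),p2w('wrist',E,px([(322,62),(480,61)]),.056).round(4))
print('band flat',p2w('wrist',E,px([(325,170),(478,170),(325,256),(478,256)]),.041).round(4))
print('width front at lip',p2w('wrist',E,px([(330,332),(475,332)]),.041).round(4))
print('back wall top edges',p2w('wrist',E,px([(400,57),(200,72),(200,57),(600,72)]),.029).round(4))
print('lip inner',p2w('wrist',E,px([(200,335),(400,335),(600,335)]),.05).round(4))
E
```

```text
rear top edge, flat z.041 / tilt z.056 [[ 0.6363 -0.0597  0.041 ]
 [ 0.6374 -0.12    0.041 ]] [[ 0.632  -0.0613  0.056 ]
 [ 0.633  -0.1186  0.056 ]]
band flat [[ 0.5982 -0.0603  0.041 ]
 [ 0.5989 -0.1207  0.041 ]
 [ 0.5658 -0.0598  0.041 ]
 [ 0.5666 -0.122   0.041 ]]
width front at lip [[ 0.5357 -0.0614  0.041 ]
 [ 0.5364 -0.1219  0.041 ]]
back wall top edges [[ 0.6419 -0.0894  0.029 ]
 [ 0.6358 -0.0098  0.029 ]
 [ 0.6411 -0.0101  0.029 ]
 [ 0.6377 -0.169   0.029 ]]
lip inner [[ 0.5343 -0.0095  0.05  ]
 [ 0.5352 -0.0907  0.05  ]
 [ 0.5363 -0.1718  0.05  ]]
```

Widths come out at 60 mm along the whole length, so the pack is flat (rear at 0.637, centre about 3 mm behind the bay centre, which is within tolerance). Next is the other pack.

Call:
apply_moves:
  targets:
    - {"travel":[-5,-40,0],"roll":0,"jaw":87}
    - {"travel":[-5,-49,0],"roll":0,"jaw":87}
    - {"travel":[-5,-49,0],"roll":0,"jaw":87}
    - {"travel":[-5,-49,0],"roll":0,"jaw":87}
    - {"travel":[-5,-49,0],"roll":0,"jaw":87}
    - {"travel":[-5,-49,0],"roll":0,"jaw":87}
    - {"travel":[-5,-49,0],"roll":0,"jaw":87}
    - {"travel":[-5,-49,0],"roll":0,"jaw":87}
    - {"travel":[-5,-49,0],"roll":0,"jaw":87}
    - {"travel":[-5,-49,0],"roll":0,"jaw":87}

```text
clock: 16.45
tool_pos: [0.4206, 0.3908, 0.2061]
orientation: [179.9, 0.1, 0.7]
force: [1.5, 0.9, 1.0]
opening: 0.0867
gripper_force: 0.0
```

Call:
apply_moves:
  targets:
    - {"travel":[0,0,0],"roll":-5.3,"jaw":87}
    - {"travel":[0,0,0],"roll":0,"jaw":87}
    - {"travel":[0,0,0],"roll":0,"jaw":87}

```text
clock: 16.75
tool_pos: [0.4209, 0.388, 0.2063]
orientation: [179.9, 0.1, 5.9]
force: [0.5, 0.0, -0.6]
opening: 0.087
gripper_force: 0.0
```

```bash
python3 - <<'E'
from h import *
st(); packs('wrist',f='pics/w9.png'); move(.4704,.3916,.030,6.2)
E
```

```text
16.75 [0.4209 0.388  0.2063] [1.7988e+02 9.0000e-02 5.8600e+00] open 0.087 F [ 0.5  0.  -0.6] gf 0.0
blob 0.4696 0.3919 size 110 61 yaw 5.8
tool mm [ 49.7   0.8 176.7] roll -0.36 at [0.421  0.3877 0.2068] [1.7991e+02 6.0000e-02 5.8400e+00]
```

Call:
apply_moves:
  targets:
    - {"travel":[25,0,10],"roll":0,"jaw":87}
    - {"travel":[24,0,20],"roll":0,"jaw":87}
    - {"travel":[0,0,40],"roll":0,"jaw":87}
    - {"travel":[0,0,40],"roll":0,"jaw":87}
    - {"travel":[0,0,40],"roll":0,"jaw":87}
    - {"travel":[0,0,18],"roll":0,"jaw":87}
    - {"travel":[0,0,8],"roll":0,"jaw":87}
    - {"travel":[0,0,0],"roll":0,"jaw":87}
    - {"travel":[0,0,0],"roll":0,"jaw":50}
    - {"travel":[0,0,0],"roll":0,"jaw":50}

```text
clock: 17.8
tool_pos: [0.4703, 0.3942, 0.0334]
orientation: [-179.9, -0.1, 6.0]
force: [0.2, 0.4, 0.6]
opening: 0.0762
gripper_force: 0.0
```

Call:
apply_moves:
  targets:
    - {"travel":[0,0,0],"roll":0,"jaw":50}
    - {"travel":[0,0,0],"roll":0,"jaw":50}
    - {"travel":[0,0,0],"roll":0,"jaw":50}
    - {"travel":[0,0,0],"roll":0,"jaw":50}
    - {"travel":[0,0,-20],"roll":0,"jaw":50}
    - {"travel":[0,0,-30],"roll":0,"jaw":50}
    - {"travel":[0,0,-24],"roll":2.5,"jaw":50}
    - {"travel":[0,0,0],"roll":2.6,"jaw":50}
    - {"travel":[0,0,0],"roll":0,"jaw":50}

```text
clock: 18.7
tool_pos: [0.4696, 0.3937, 0.1065]
orientation: [-179.9, -0.0, 0.9]
force: [0.4, -0.1, -2.3]
opening: 0.0592
gripper_force: 30.0
```

```bash
python3 - <<'E'
from h import *
st(); move(.590,-.0006,.100,.75)
E
```

```text
18.7 [0.4696 0.3937 0.1065] [-1.7992e+02 -3.0000e-02  8.5000e-01] open 0.0592 F [ 0.4 -0.1 -2.3] gf 29.999799728393555
tool mm [114.6 396.    6. ] roll 0.1 at [0.4696 0.3937 0.1065] [-1.7992e+02 -3.0000e-02  8.5000e-01]
```

Call:
apply_moves:
  targets:
    - {"travel":[8,35,0],"roll":0,"jaw":50}
    - {"travel":[11,42,0],"roll":0,"jaw":50}
    - {"travel":[12,42,0],"roll":0,"jaw":50}
    - {"travel":[12,42,0],"roll":0,"jaw":50}
    - {"travel":[12,42,0],"roll":0,"jaw":50}
    - {"travel":[12,42,0],"roll":0,"jaw":50}
    - {"travel":[12,42,0],"roll":0,"jaw":50}
    - {"travel":[12,42,0],"roll":0,"jaw":50}
    - {"travel":[12,42,0],"roll":0,"jaw":50}
    - {"travel":[12,25,0],"roll":0,"jaw":50}

```text
clock: 19.7
tool_pos: [0.5901, -0.0036, 0.1047]
orientation: [180.0, 0.1, 0.9]
force: [0.6, 0.6, -1.3]
opening: 0.0601
gripper_force: 30.0
```

Call:
apply_moves:
  targets:
    - {"travel":[0,0,0],"roll":0,"jaw":50}
    - {"travel":[0,0,0],"roll":0,"jaw":50}
    - {"travel":[0,0,0],"roll":0,"jaw":50}

```text
clock: 20.0
tool_pos: [0.5901, -0.0003, 0.1051]
orientation: [180.0, 0.1, 0.9]
force: [-0.6, -0.0, -1.7]
opening: 0.0598
gripper_force: 30.0
```

```bash
python3 - <<'E'
from h import *
st(); shot('wrist','pics/w10.png');move(.590,-.0006,.0675,.75)
E
python3 -c "
import cv2;i=cv2.imread('pics/w10.png');cv2.imwrite('pics/c10.png',cv2.resize(i[100:320,160:480],(800,550),interpolation=cv2.INTER_CUBIC))"
```

```text
20.0 [ 5.901e-01 -3.000e-04  1.051e-01] [1.7999e+02 7.0000e-02 9.4000e-01] open 0.0598 F [-0.6 -0.  -1.7] gf 29.999480545520782
tool mm [-0.2  0.6 37.9] roll 0.23 at [0.5903 0.     0.1054] [1.7999e+02 5.0000e-02 9.8000e-01]
```

View pics/c10.png

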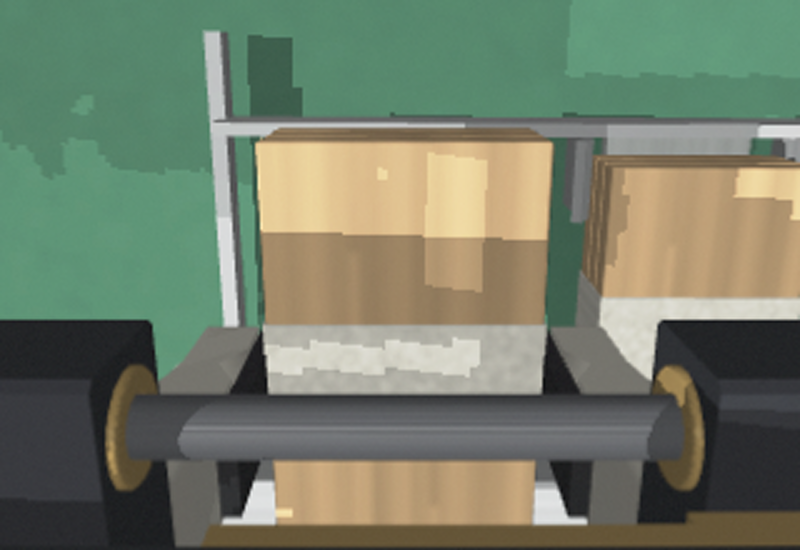

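Crop: pack 2 is held squarely over bay 1 between the rail (u of about 230) and the neighbouring guide (u of about 575). Pack 1 lies low and flat in bay 2. Lowering now.

Call:
apply_moves:
  targets:
    - {"travel":[0,0.6,15],"roll":0.2,"jaw":50}
    - {"travel":[0,0,15],"roll":0,"jaw":50}
    - {"travel":[0,0,8],"roll":0,"jaw":50}
    - {"travel":[0,0,3],"roll":0,"jaw":50}
    - {"travel":[0,0,3],"roll":0,"jaw":50}
    - {"travel":[0,0,0],"roll":0,"jaw":50}
    - {"travel":[0,0,0],"roll":0,"jaw":50}

```text
clock: 20.75
tool_pos: [0.591, 0.0003, 0.062]
orientation: [-179.9, -0.1, 0.8]
force: [-1.3, 5.4, -0.6]
opening: 0.0596
gripper_force: 30.0
```

Call:
apply_moves:
  targets:
    - {"travel":[0,0,2],"roll":0,"jaw":50}
    - {"travel":[0,0,0],"roll":0,"jaw":64}
    - {"travel":[0,0,0],"roll":0,"jaw":64}
    - {"travel":[0,0,0],"roll":0,"jaw":64}
    - {"travel":[0,0,0],"roll":0,"jaw":64}
    - {"travel":[0,0,0],"roll":0,"jaw":64}
    - {"travel":[0,0,3],"roll":0,"jaw":64}
    - {"travel":[0,0,0],"roll":0,"jaw":64}

```text
clock: 21.55
tool_pos: [0.5905, -0.0015, 0.0563]
orientation: [180.0, 0.0, 0.7]
force: [-1.1, -0.6, 0.1]
opening: 0.0639
gripper_force: 0.0
```

Call:
apply_moves:
  targets:
    - {"travel":[0,0,0],"roll":0,"jaw":50}
    - {"travel":[0,0,0],"roll":0,"jaw":50}
    - {"travel":[0,0,0],"roll":0,"jaw":50}
    - {"travel":[0,0,-1],"roll":0,"jaw":50}
    - {"travel":[-3,0,0],"roll":0,"jaw":50}
    - {"travel":[-3,0,0],"roll":0,"jaw":50}
    - {"travel":[-3,0,0],"roll":0,"jaw":50}
    - {"travel":[-3,0,0],"roll":0,"jaw":50}
    - {"travel":[0,0,0],"roll":0,"jaw":50}
    - {"travel":[0,0,0],"roll":0,"jaw":50}

```text
clock: 22.55
tool_pos: [0.5806, 0.0001, 0.0584]
orientation: [-179.9, -0.2, 0.7]
force: [0.6, 8.0, -0.3]
opening: 0.0596
gripper_force: 30.0
```

Call:
apply_moves:
  targets:
    - {"travel":[-1,0,0],"roll":0,"jaw":50}
    - {"travel":[0,0,0],"roll":0,"jaw":64}
    - {"travel":[0,0,0],"roll":0,"jaw":64}
    - {"travel":[0,0,0],"roll":0,"jaw":64}
    - {"travel":[0,0,0],"roll":0,"jaw":64}
    - {"travel":[0,0,0],"roll":0,"jaw":64}
    - {"travel":[0,0,0],"roll":0,"jaw":64}
    - {"travel":[0,0,-20],"roll":0,"jaw":64}
    - {"travel":[0,0,-40],"roll":0,"jaw":64}

```text
clock: 23.45
tool_pos: [0.5754, -0.0022, 0.1153]
orientation: [179.9, 0.4, 0.7]
force: [0.4, 0.1, 0.1]
opening: 0.0638
gripper_force: 0.0
```

Call:
apply_moves:
  targets:
    - {"travel":[-20,15,-40],"roll":0,"jaw":70}
    - {"travel":[-40,30,-30],"roll":0,"jaw":80}
    - {"travel":[-40,40,-20],"roll":0,"jaw":87}
    - {"travel":[0,0,0],"roll":0,"jaw":87}
    - {"travel":[0,0,0],"roll":0,"jaw":87}

```text
clock: 23.95
tool_pos: [0.4906, -0.0773, 0.2011]
orientation: [-180.0, -0.1, 0.6]
force: [0.6, 0.4, 0.0]
opening: 0.087
gripper_force: 0.0
```

```bash
python3 - <<'E'
from h import *
st(); shot('wrist','pics/w11.png')
E
python3 -c "
import cv2;i=cv2.imread('pics/w11.png');cv2.imwrite('pics/c11.png',cv2.resize(i[0:230,160:480],(800,575),interpolation=cv2.INTER_CUBIC))"
```

```text
23.95 [ 0.4906 -0.0773  0.2011] [-1.7997e+02 -1.2000e-01  6.2000e-01] open 0.087 F [0.6 0.4 0. ] gf 0.0
```

View pics/c11.png

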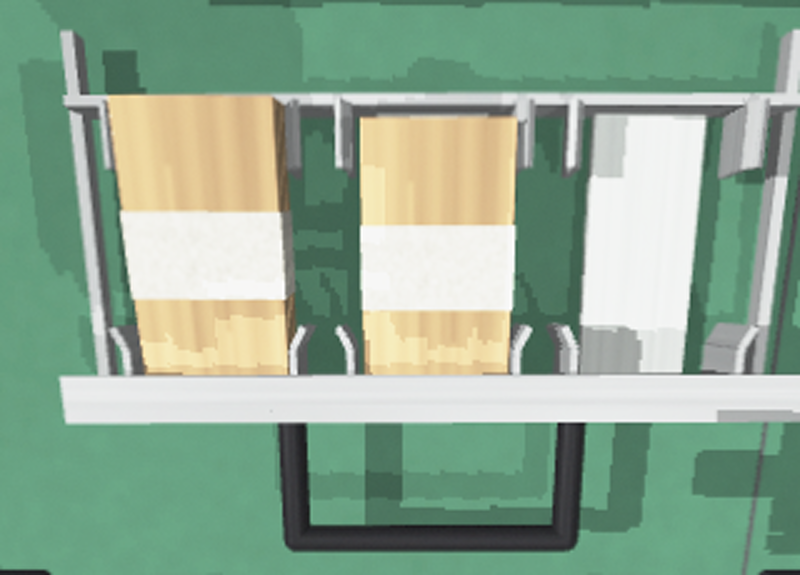

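Crop: the bay 2 pack lies fully in, with a gap to the back wall at row 110. The bay 1 pack's rear edge (row 96) still sits on the back wall, so I'll measure it.

```bash
python3 - <<'E'
from h import *
E=np.load('pics/w11.png.npy')
f=2.5
px=lambda L:[(160+u/f,v/f) for u,v in L]
for z in(.041,.050,.056): print('b1 rear',z,p2w('wrist',E,px([(106,97),(275,96)]),z).round(4).tolist())
print('b1 front',p2w('wrist',E,px([(146,373),(291,373)]),.042).round(4).tolist())
print('b2 rear',p2w('wrist',E,px([(360,118),(517,117)]),.041).round(4).tolist(),'front',p2w('wrist',E,px([(364,373),(510,373)]),.041).round(4).tolist())
print('b2 band',p2w('wrist',E,px([(361,226),(515,226),(361,310),(513,310)]),.041).round(4).tolist())
print('wall inner top',p2w('wrist',E,px([(315,109),(440,110),(660,109)]),.029).round(4).tolist())
print('lip in',p2w('wrist',E,px([(200,376),(440,376)]),.05).round(4).tolist())
E
```

```text
b1 rear 0.041 [[0.6356, 0.0354, 0.041], [0.6363, -0.0283, 0.041]]
b1 rear 0.05 [[0.6334, 0.032, 0.05], [0.6341, -0.0298, 0.05]]
b1 rear 0.056 [[0.6319, 0.0297, 0.056], [0.6326, -0.0308, 0.056]]
b1 front [[0.5328, 0.0284, 0.042], [0.5334, -0.0314, 0.042]]
b2 rear [[0.6291, -0.0602, 0.041], [0.6301, -0.1195, 0.041]] front [[0.5336, -0.0613, 0.041], [0.5343, -0.1216, 0.041]]
b2 band [[0.5906, -0.0604, 0.041], [0.5913, -0.1207, 0.041], [0.5588, -0.0602, 0.041], [0.5594, -0.1215, 0.041]]
wall inner top [[0.6349, -0.0418, 0.029], [0.635, -0.0909, 0.029], [0.6365, -0.1773, 0.029]]
lip in [[0.5326, 0.0039, 0.05], [0.5336, -0.0923, 0.05]]
```

Call:
apply_moves:
  targets:
    - {"travel":[42,-20,0],"roll":0,"jaw":0}
    - {"travel":[43,-20,0],"roll":0,"jaw":0}
    - {"travel":[43,-20,10],"roll":0,"jaw":0}
    - {"travel":[43,-18,20],"roll":0,"jaw":0}
    - {"travel":[0,0,20],"roll":0,"jaw":0}
    - {"travel":[0,0,10],"roll":0,"jaw":0}
    - {"travel":[0,0,0],"roll":0,"jaw":0}
    - {"travel":[0,0,0],"roll":0,"jaw":0}

```text
clock: 24.8
tool_pos: [0.6603, 0.0031, 0.1408]
orientation: [180.0, 0.0, 0.7]
force: [-0.0, 0.2, 0.4]
opening: 0.0289
gripper_force: 0.0
```

```bash
python3 - <<'E'
from h import *
st(); move(.660,-.0008,.067,.7)
E
```

```text
24.8 [0.6603 0.0031 0.1408] [1.7998e+02 1.0000e-02 7.1000e-01] open 0.0289 F [-0.   0.2  0.4] gf 0.0
tool mm [-0.4  3.9 73.8] roll 0.01 at [0.6603 0.0031 0.1408] [1.7998e+02 1.0000e-02 7.1000e-01]
```

Call:
apply_moves:
  targets:
    - {"travel":[0,4,25],"roll":0,"jaw":0}
    - {"travel":[0,0,25],"roll":0,"jaw":0}
    - {"travel":[0,0,15],"roll":0,"jaw":0}
    - {"travel":[0,0,8],"roll":0,"jaw":0}
    - {"travel":[0,0,0],"roll":0,"jaw":0}
    - {"travel":[-6,0,0],"roll":0,"jaw":0}
    - {"travel":[-6,0,0],"roll":0,"jaw":0}
    - {"travel":[-4,0,0],"roll":0,"jaw":0}
    - {"travel":[-3,0,0],"roll":0,"jaw":0}
    - {"travel":[0,0,0],"roll":0,"jaw":0}

```text
clock: 25.8
tool_pos: [0.6412, -0.001, 0.0679]
orientation: [-180.0, -0.0, 0.7]
force: [-0.4, 0.1, -0.2]
opening: 0.0004
gripper_force: 0.0
```

Call:
apply_moves:
  targets:
    - {"travel":[-2,0,0],"roll":0,"jaw":0}
    - {"travel":[-2,0,0],"roll":0,"jaw":0}
    - {"travel":[0,0,0],"roll":0,"jaw":0}

```text
clock: 26.1
tool_pos: [0.6373, -0.0011, 0.0674]
orientation: [180.0, 0.0, 0.7]
force: [-0.2, -0.1, -0.3]
opening: 0.0001
gripper_force: 0.0
```

Call:
apply_moves:
  targets:
    - {"travel":[-1,0,0],"roll":0,"jaw":0}
    - {"travel":[-1,0,0],"roll":0,"jaw":0}
    - {"travel":[0,0,0],"roll":0,"jaw":0}

```text
clock: 26.4
tool_pos: [0.6354, -0.0011, 0.0674]
orientation: [180.0, 0.0, 0.7]
force: [-0.2, -0.0, -0.5]
opening: 0.0004
gripper_force: 0.0
```

Call:
apply_moves:
  targets:
    - {"travel":[-3,0,0],"roll":0,"jaw":0}
    - {"travel":[-3,0,0],"roll":0,"jaw":0}
    - {"travel":[-4,0,0],"roll":0,"jaw":0}
    - {"travel":[0,0,0],"roll":0,"jaw":0}
    - {"travel":[0,0,2],"roll":0,"jaw":0}
    - {"travel":[0,0,2],"roll":0,"jaw":0}
    - {"travel":[0,0,2],"roll":0,"jaw":0}
    - {"travel":[0,0,0],"roll":0,"jaw":0}

```text
clock: 27.2
tool_pos: [0.627, -0.0011, 0.0633]
orientation: [180.0, -0.2, 0.8]
force: [-1.8, -0.9, 11.6]
opening: 0.0004
gripper_force: 6.0
```

Contact at the predicted flat height. I'm going to a vantage that shows both the drawer and the selector.

Call:
apply_moves:
  targets:
    - {"travel":[0,0,-25],"roll":0,"jaw":0}
    - {"travel":[0,0,-45],"roll":0,"jaw":0}
    - {"travel":[-10,10,-45],"roll":0,"jaw":0}
    - {"travel":[-30,20,-40],"roll":0,"jaw":0}
    - {"travel":[-40,30,-20],"roll":0,"jaw":0}
    - {"travel":[-40,40,0],"roll":0,"jaw":0}
    - {"travel":[-20,40,0],"roll":0,"jaw":0}
    - {"travel":[0,0,0],"roll":0,"jaw":0}
    - {"travel":[0,0,0],"roll":0,"jaw":0}

```text
clock: 28.1
tool_pos: [0.4965, -0.1354, 0.2325]
orientation: [-180.0, -0.1, 0.6]
force: [0.7, 0.5, 0.5]
opening: 0.0007
gripper_force: 0.0
```

```bash
python3 - <<'E'
from h import *
st(); shot('wrist','pics/w12.png')
E
python3 -c "
import cv2;i=cv2.imread('pics/w12.png');cv2.imwrite('pics/c12.png',cv2.resize(i[0:230,150:550],(800,460),interpolation=cv2.INTER_CUBIC))"
```

```text
28.1 [ 0.4965 -0.1354  0.2325] [-1.7999e+02 -5.0000e-02  5.8000e-01] open 0.0007 F [0.7 0.5 0.5] gf 0.0
```

View pics/c12.png

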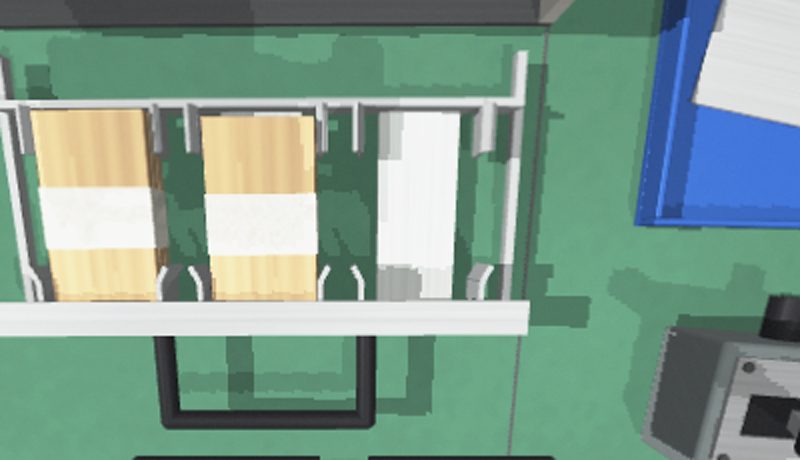

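Crop: both packs lie flat in front of the back wall, in bays 1 and 2. Their bands are at rows 187-248 and 193-254. Now I'll push the drawer home.

```bash
python3 - <<'E'
from h import *
E=np.load('pics/w12.png.npy'); px=lambda L:[(150+u/2,v/2) for u,v in L]
print('bar',p2w('wrist',E,px([(170,420),(270,420),(368,420)]),.037).round(4).tolist())
for L in ([(38,187),(157,187),(47,248),(160,248)],[(203,194),(317,194),(208,254),(318,254)]): print('band',p2w('wrist',E,px(L),.041).mean(0).round(4))
print('wall',p2w('wrist',E,px([(175,111),(340,111)]),.029).round(4).tolist(),'lip',p2w('wrist',E,px([(100,302),(260,302)]),.05).round(4).tolist())
move(.428,-.091,.15,.75)
E
```

```text
bar [[0.4613, -0.0308, 0.037], [0.4619, -0.0921, 0.037], [0.4625, -0.152, 0.037]]
band [ 0.5791 -0.0019  0.041 ]
band [ 0.5764 -0.0906  0.041 ]
wall [[0.6356, -0.0434, 0.029], [0.6364, -0.1334, 0.029]] lip [[0.5341, -0.0007, 0.05], [0.5348, -0.0899, 0.05]]
tool mm [-68.6 -44.5  82.3] roll -0.11 at [ 0.497  -0.1348  0.2323] [-1.8e+02 -4.0e-02  6.4e-01]
```

Call:
apply_moves:
  targets:
    - {"travel":[-35,-22,10],"roll":0,"jaw":0}
    - {"travel":[-34,-22,30],"roll":0,"jaw":0}
    - {"travel":[0,0,42],"roll":0,"jaw":0}
    - {"travel":[0,0,45],"roll":0,"jaw":0}
    - {"travel":[0,0,35],"roll":0,"jaw":0}
    - {"travel":[0,0,25],"roll":0,"jaw":0}
    - {"travel":[0,0,0],"roll":0,"jaw":0}
    - {"travel":[8,0,0],"roll":0,"jaw":0}
    - {"travel":[8,0,0],"roll":0,"jaw":0}
    - {"travel":[10,0,0],"roll":0,"jaw":0}

```text
clock: 29.15
tool_pos: [0.4539, -0.091, 0.0464]
orientation: [-180.0, 0.0, 0.7]
force: [-4.7, 3.5, 3.3]
opening: 0.0005
gripper_force: 2.5
```

Call:
apply_moves:
  targets:
    - {"travel":[12,0,0],"roll":0,"jaw":0}
    - {"travel":[14,0,0],"roll":0,"jaw":0}
    - {"travel":[14,0,0],"roll":0,"jaw":0}
    - {"travel":[14,0,0],"roll":0,"jaw":0}
    - {"travel":[14,0,0],"roll":0,"jaw":0}
    - {"travel":[14,0,0],"roll":0,"jaw":0}
    - {"travel":[14,0,0],"roll":0,"jaw":0}
    - {"travel":[14,0,0],"roll":0,"jaw":0}
    - {"travel":[14,0,0],"roll":0,"jaw":0}
    - {"travel":[12,0,0],"roll":0,"jaw":0}

```text
clock: 30.15
tool_pos: [0.5901, -0.0893, 0.0464]
orientation: [-180.0, 0.0, 0.7]
force: [-5.4, 3.6, 1.8]
opening: 0.0007
gripper_force: 2.5
```

Call:
apply_moves:
  targets:
    - {"travel":[4,0,0],"roll":0,"jaw":0}
    - {"travel":[4,0,0],"roll":0,"jaw":0}
    - {"travel":[4,0,0],"roll":0,"jaw":0}
    - {"travel":[0,0,0],"roll":0,"jaw":0}

```text
clock: 30.55
tool_pos: [0.6023, -0.0896, 0.0459]
orientation: [180.0, -0.1, 0.7]
force: [-1.2, 0.7, 1.0]
opening: 0.0004
gripper_force: 0.5
```

Call:
apply_moves:
  targets:
    - {"travel":[4,0,0],"roll":0,"jaw":0}
    - {"travel":[4,0,0],"roll":0,"jaw":0}
    - {"travel":[0,0,0],"roll":0,"jaw":0}

```text
clock: 30.85
tool_pos: [0.6067, -0.0897, 0.0451]
orientation: [180.0, 0.3, 0.7]
force: [-11.5, 2.6, 8.8]
opening: 0.0004
gripper_force: 6.1
```

Stop felt at 0.607, as the 165 mm travel predicts. I'll press a little more, then back off and survey the selector.

Call:
apply_moves:
  targets:
    - {"travel":[4,0,0],"roll":0,"jaw":0}
    - {"travel":[0,0,0],"roll":0,"jaw":0}
    - {"travel":[0,0,0],"roll":0,"jaw":0}
    - {"travel":[-12,0,0],"roll":0,"jaw":0}
    - {"travel":[-25,0,0],"roll":0,"jaw":0}
    - {"travel":[-35,0,-20],"roll":0,"jaw":0}
    - {"travel":[-40,20,-45],"roll":0,"jaw":0}
    - {"travel":[-35,40,-45],"roll":0,"jaw":0}
    - {"travel":[-10,45,-45],"roll":0,"jaw":0}
    - {"travel":[0,45,-45],"roll":0,"jaw":0}

```text
clock: 31.85
tool_pos: [0.4781, -0.2067, 0.2059]
orientation: [180.0, -0.2, 0.8]
force: [3.0, -0.5, -0.3]
opening: 0.0004
gripper_force: 0.0
```

Call:
apply_moves:
  targets:
    - {"travel":[-10,35,0],"roll":0,"jaw":0}
    - {"travel":[-10,35,0],"roll":0,"jaw":0}
    - {"travel":[0,0,0],"roll":0,"jaw":0}
    - {"travel":[0,0,0],"roll":0,"jaw":0}

```text
clock: 32.25
tool_pos: [0.4597, -0.2769, 0.2036]
orientation: [180.0, -0.1, 0.6]
force: [0.5, -0.2, -0.6]
opening: 0.0007
gripper_force: 0.0
```

```bash
python3 - <<'E'
from h import *
st(); im,E=shot('wrist','pics/w13.png')
s,_=shot('scene'); cv2.imwrite('pics/s13.png',s)
a=cv2.resize(im[0:240],(800,300)); b=cv2.resize(s[130:230,220:420],(600,300),interpolation=cv2.INTER_CUBIC)
cv2.imwrite('pics/c13.png',np.vstack([a,np.hstack([b,np.zeros((300,200,3),np.uint8)])]))
E
```

```text
32.25 [ 0.4597 -0.2769  0.2036] [ 1.7997e+02 -1.0000e-01  5.8000e-01] open 0.0007 F [ 0.5 -0.2 -0.6] gf 0.0
```

View pics/c13.png

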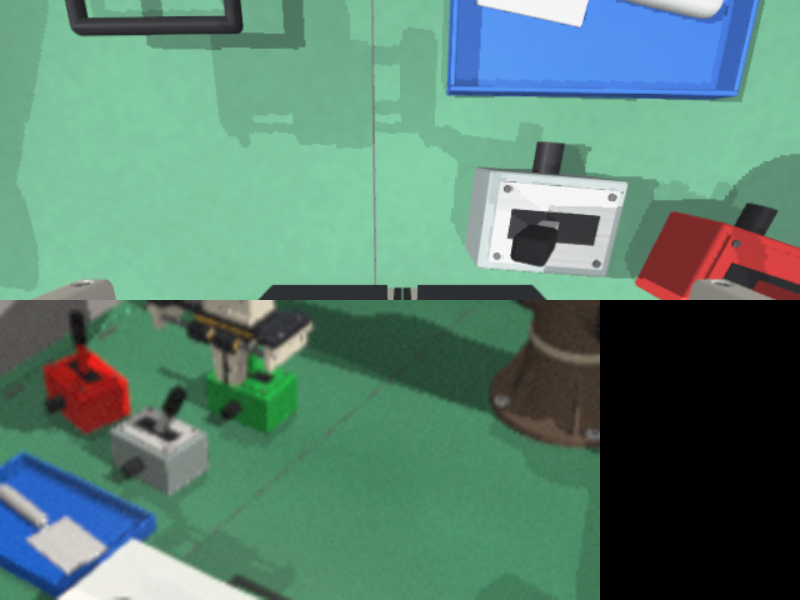

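The only box matching the description is the grey one (crop (555,225)). Its lever leans to the robot's left, with its black grip at (535,243). The red box (740,245) and the green box are look-alikes.

```bash
python3 - <<'E'
from h import *
E=np.load('pics/w13.png.npy'); px=lambda L:[(u/1.25,v/1.25) for u,v in L]
C=p2w('wrist',E,px([(493,170),(628,182),(608,277),(481,267)]),.065); print(C.round(4).tolist())
c=C.mean(0); v=(C[0]+C[3]-C[1]-C[2]); yaw=np.degrees(np.arctan2(-v[0],v[1])); print('centre',c.round(4),'yaw',yaw.round(1),[np.linalg.norm(C[i]-C[i-1]).round(3) for i in range(4)])
y=np.radians(yaw); bx=np.array([np.cos(y),np.sin(y),0]); by=np.array([-np.sin(y),np.cos(y),0])
for a in(-.6,0,.6):
    for r in(.055,.08,.105):
        P=np.array([c[0],c[1],.06])+r*(np.cos(a)*np.array([0,0,1])-np.sin(a)*by); print(a,r,P.round(4),(w2p('wrist',E,P)*1.25).round(0))
E
```

```text
[[0.5179, -0.3464, 0.065], [0.5102, -0.4509, 0.065], [0.4329, -0.4482, 0.065], [0.4407, -0.3426, 0.065]]
centre [ 0.4754 -0.397   0.065 ] yaw -4.2 [np.float64(0.077), np.float64(0.105), np.float64(0.077), np.float64(0.106)]
-0.6 0.055 [ 0.4777 -0.3661  0.1054] [[532. 234.]]
-0.6 0.08 [ 0.4788 -0.352   0.126 ] [[521. 240.]]
-0.6 0.105 [ 0.4798 -0.3379  0.1467] [[509. 247.]]
0 0.055 [ 0.4754 -0.397   0.115 ] [[584. 241.]]
0 0.08 [ 0.4754 -0.397   0.14  ] [[605. 252.]]
0 0.105 [ 0.4754 -0.397   0.165 ] [[631. 265.]]
0.6 0.055 [ 0.4732 -0.428   0.1054] [[621. 242.]]
0.6 0.08 [ 0.4721 -0.4421  0.126 ] [[662. 251.]]
0.6 0.105 [ 0.4711 -0.4562  0.1467] [[711. 263.]]
```

Call:
apply_moves:
  targets:
    - {"travel":[0,0,0],"roll":4.8,"jaw":87}
    - {"travel":[0,0,0],"roll":0,"jaw":87}
    - {"travel":[0,0,0],"roll":0,"jaw":87}
    - {"travel":[0,0,0],"roll":0,"jaw":87}
    - {"travel":[0,0,0],"roll":0,"jaw":87}
    - {"travel":[0,0,0],"roll":0,"jaw":87}

```text
clock: 32.95
tool_pos: [0.4594, -0.2759, 0.2034]
orientation: [180.0, -0.0, -4.1]
force: [-0.1, -0.6, -1.0]
opening: 0.0427
gripper_force: 0.0
```

```bash
python3 - <<'E'
from h import *
st(); move(.478,-.3616,.133,-4.2)
E
```

```text
32.95 [ 0.4594 -0.2759  0.2034] [180.    -0.    -4.06] open 0.0427 F [-0.1 -0.6 -1. ] gf 0.0
tool mm [24.6 84.2 70.4] roll 0.14 at [ 0.4594 -0.2759  0.2034] [180.    -0.    -4.06]
```

Fingers open first, at height, then move over and descend.

Call:
apply_moves:
  targets:
    - {"travel":[12,40,0],"roll":0,"jaw":87}
    - {"travel":[12,44,0],"roll":0,"jaw":87}
    - {"travel":[0,0,0],"roll":0,"jaw":87}
    - {"travel":[0,0,0],"roll":0,"jaw":87}
    - {"travel":[0,0,0],"roll":0,"jaw":87}
    - {"travel":[0,0,20],"roll":0,"jaw":87}
    - {"travel":[0,0,20],"roll":0,"jaw":87}
    - {"travel":[0,0,20],"roll":0,"jaw":87}
    - {"travel":[0,0,10],"roll":0,"jaw":87}
    - {"travel":[0,0,0],"roll":0,"jaw":87}

```text
clock: 33.95
tool_pos: [0.4766, -0.3605, 0.1324]
orientation: [-180.0, 0.1, -4.1]
force: [0.4, 0.1, -0.3]
opening: 0.0871
gripper_force: 0.0
```

Call:
apply_moves:
  targets:
    - {"travel":[0,8,0],"roll":0,"jaw":87}
    - {"travel":[0,8,0],"roll":0,"jaw":87}
    - {"travel":[0,8,0],"roll":0,"jaw":87}
    - {"travel":[0,8,0],"roll":0,"jaw":80}
    - {"travel":[0,4,0],"roll":0,"jaw":70}
    - {"travel":[0,0,0],"roll":0,"jaw":60}
    - {"travel":[0,0,0],"roll":0,"jaw":45}
    - {"travel":[0,0,0],"roll":0,"jaw":35}
    - {"travel":[0,0,0],"roll":0,"jaw":24}
    - {"travel":[0,0,0],"roll":0,"jaw":24}

```text
clock: 34.95
tool_pos: [0.4747, -0.3972, 0.1335]
orientation: [180.0, 0.0, -4.1]
force: [-0.7, 2.0, 0.8]
opening: 0.0377
gripper_force: 0.7
```

Call:
apply_moves:
  targets:
    - {"travel":[0,0,0],"roll":0,"jaw":24}
    - {"travel":[0,0,0],"roll":0,"jaw":24}
    - {"travel":[0,0,0],"roll":0,"jaw":24}
    - {"travel":[0,0,0],"roll":0,"jaw":24}
    - {"travel":[0,0,0],"roll":0,"jaw":24}
    - {"travel":[0,0,0],"roll":0,"jaw":24}

```text
clock: 35.55
tool_pos: [0.4748, -0.3974, 0.1335]
orientation: [180.0, -0.0, -4.1]
force: [-0.5, 1.1, 1.5]
opening: 0.024
gripper_force: 0.7
```

```bash
python3 - <<'E'
from h import *
st(); shot('scene','pics/s14.png'); im,_=shot('wrist','pics/w14.png')
a=cv2.imread('pics/s14.png')
cv2.imwrite('pics/c14.png',np.vstack([cv2.resize(a[130:230,220:370],(600,400),interpolation=cv2.INTER_CUBIC),cv2.resize(im[160:360,160:480],(320,200)).repeat(1,0) if 0 else cv2.copyMakeBorder(im[160:350,160:480],0,0,140,140,cv2.BORDER_CONSTANT)]))
E
```

```text
35.55 [ 0.4748 -0.3974  0.1335] [ 1.8e+02 -1.0e-02 -4.1e+00] open 0.024 F [-0.5  1.1  1.5] gf 0.6843451224267483
```

View pics/c14.png

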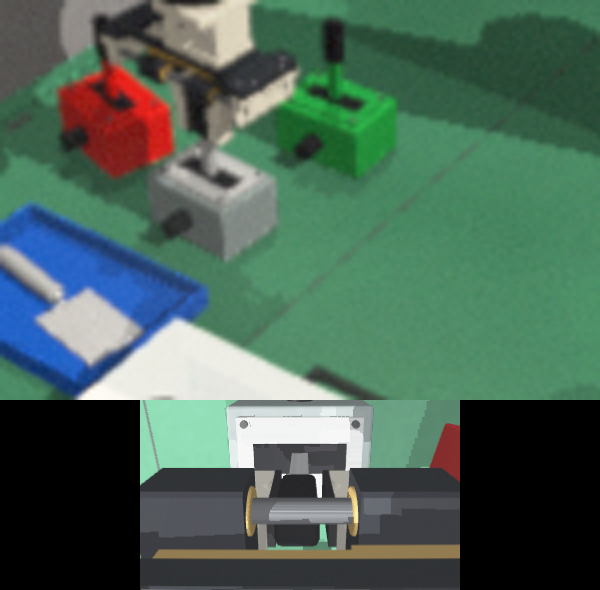

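The lever stands upright between the fingers (stem at the slot centre). I'll hold it there for two seconds.

Call:
apply_moves:
  targets:
    - {"travel":[0,0,0],"roll":0,"jaw":24}
    - {"travel":[0,0,0],"roll":0,"jaw":24}
    - {"travel":[0,0,0],"roll":0,"jaw":24}
    - {"travel":[0,0,0],"roll":0,"jaw":24}
    - {"travel":[0,0,0],"roll":0,"jaw":24}
    - {"travel":[0,0,0],"roll":0,"jaw":24}
    - {"travel":[0,0,0],"roll":0,"jaw":24}
    - {"travel":[0,0,0],"roll":0,"jaw":24}
    - {"travel":[0,0,0],"roll":0,"jaw":24}
    - {"travel":[0,0,0],"roll":0,"jaw":24}

```text
clock: 36.65
tool_pos: [0.4747, -0.3974, 0.1334]
orientation: [180.0, 0.0, -4.1]
force: [1.2, 0.6, 0.1]
opening: 0.024
gripper_force: 0.4
```

Call:
apply_moves:
  targets:
    - {"travel":[0,0,0],"roll":0,"jaw":24}
    - {"travel":[0,0,0],"roll":0,"jaw":24}
    - {"travel":[0,0,0],"roll":0,"jaw":24}
    - {"travel":[0,0,0],"roll":0,"jaw":24}
    - {"travel":[0,0,0],"roll":0,"jaw":24}
    - {"travel":[0,0,0],"roll":0,"jaw":24}
    - {"travel":[0,0,0],"roll":0,"jaw":24}
    - {"travel":[0,0,0],"roll":0,"jaw":24}
    - {"travel":[0,0,0],"roll":0,"jaw":24}
    - {"travel":[0,0,0],"roll":0,"jaw":24}

```text
clock: 37.65
tool_pos: [0.4747, -0.3974, 0.1334]
orientation: [180.0, -0.0, -4.1]
force: [0.5, 0.3, 0.1]
opening: 0.0241
gripper_force: 0.3
```

Call:
apply_moves:
  targets:
    - {"travel":[0,0,0],"roll":0,"jaw":52}
    - {"travel":[0,0,0],"roll":0,"jaw":52}
    - {"travel":[0,0,0],"roll":0,"jaw":52}
    - {"travel":[0,0,0],"roll":0,"jaw":52}
    - {"travel":[0,8,0],"roll":0,"jaw":52}
    - {"travel":[0,8,0],"roll":0,"jaw":52}
    - {"travel":[0,8,0],"roll":0,"jaw":52}
    - {"travel":[0,8,0],"roll":0,"jaw":52}
    - {"travel":[0,6,0],"roll":0,"jaw":52}
    - {"travel":[0,4,0],"roll":0,"jaw":52}

```text
clock: 38.65
tool_pos: [0.4712, -0.4397, 0.1327]
orientation: [-180.0, 0.1, -4.1]
force: [-0.4, 2.5, 0.0]
opening: 0.0522
gripper_force: 0.9
```

Call:
apply_moves:
  targets:
    - {"travel":[0,3,0],"roll":0,"jaw":52}
    - {"travel":[0,3,0],"roll":0,"jaw":52}
    - {"travel":[0,0,0],"roll":0,"jaw":52}

```text
clock: 38.95
tool_pos: [0.4711, -0.4452, 0.1334]
orientation: [-180.0, 0.0, -4.1]
force: [-0.2, 3.8, 0.6]
opening: 0.0521
gripper_force: 1.3
```

Call:
apply_moves:
  targets:
    - {"travel":[0,2,0],"roll":0,"jaw":52}
    - {"travel":[0,2,0],"roll":0,"jaw":52}
    - {"travel":[0,0,0],"roll":0,"jaw":52}

```text
clock: 39.25
tool_pos: [0.471, -0.4461, 0.1329]
orientation: [-179.7, 0.1, -4.1]
force: [0.9, 17.5, 3.6]
opening: 0.0522
gripper_force: 8.3
```

The end stop is felt (17 N), so the lever is fully over. I'll back off, lift, and take a last check.

Call:
apply_moves:
  targets:
    - {"travel":[0,-6,0],"roll":0,"jaw":52}
    - {"travel":[0,-3,0],"roll":0,"jaw":60}
    - {"travel":[0,0,0],"roll":0,"jaw":60}
    - {"travel":[0,0,-25],"roll":0,"jaw":60}
    - {"travel":[0,0,-40],"roll":0,"jaw":60}
    - {"travel":[0,0,-45],"roll":0,"jaw":60}
    - {"travel":[-10,-40,-20],"roll":0,"jaw":60}
    - {"travel":[-10,-45,0],"roll":0,"jaw":60}
    - {"travel":[0,-45,0],"roll":0,"jaw":60}
    - {"travel":[0,-45,0],"roll":0,"jaw":60}

```text
clock: 40.25
tool_pos: [0.4639, -0.2635, 0.2641]
orientation: [180.0, -0.1, -4.2]
force: [0.6, 0.5, -0.5]
opening: 0.0598
gripper_force: 0.0
```

Call:
apply_moves:
  targets:
    - {"travel":[0,-40,0],"roll":0,"jaw":60}
    - {"travel":[0,0,0],"roll":0,"jaw":60}
    - {"travel":[0,0,0],"roll":0,"jaw":60}

```text
clock: 40.55
tool_pos: [0.4675, -0.224, 0.2641]
orientation: [180.0, -0.1, -4.0]
force: [-0.1, -0.4, 0.4]
opening: 0.0598
gripper_force: 0.0
```

```bash
python3 - <<'E'
from h import *
st(); im,E=shot('wrist','pics/w15.png')
b=cv2.cvtColor(im,cv2.COLOR_BGR2GRAY)
# handle bar and lever grip: predicted pixels and dark blob centroids near them
import math
y=math.radians(-4.2); by=np.array([-math.sin(y),math.cos(y),0]); 
for a in(.45,.6):
    P=np.array([.4754,-.397,.06])+.08*(math.cos(a)*np.array([0,0,1])-math.sin(a)*by); print('lever pred',a,w2p('wrist',E,P))
print('bar pred home',w2p('wrist',E,[[.6238,-.089,.034]]))
n,l,s,c=cv2.connectedComponentsWithStats((b[:240]<50).astype(np.uint8))
for i in range(1,n):
    if s[i,4]>80: print(s[i],c[i].round(0))
u,_=w2p('wrist',E,[[.6238,-.11,.034]])[0]; col=b[:200,int(u)]; r=np.where(col<60)[0]; print('dark rows at bar',int(u),r)
for v in (r.min(),r.max()) if len(r) else []: print(p2w('wrist',E,[[u,v]],.036))
E
```

```text
40.55 [ 0.4675 -0.224   0.2641] [ 1.7997e+02 -8.0000e-02 -3.9800e+00] open 0.0598 F [-0.1 -0.4  0.4] gf 0.0
lever pred 0.45 [[534.58913828 176.77839036]]
lever pred 0.6 [[540.56707068 175.66266321]]
bar pred home [[196.85534264  54.82129879]]
[146   0 106  66 491] [220.  46.]
[136   8  15  48 221] [143.  31.]
[590 141  19  18 225] [599. 149.]
[ 507  166   65   23 1070] [539. 176.]
[581 182  58  23 505] [603. 193.]
[ 109  228  112   12 1218] [169. 234.]
[ 426  228  109   12 1177] [476. 234.]
dark rows at bar 214 [49 50 51 55 56 57 58 59]
[[ 0.62794457 -0.11142014  0.036     ]]
[[ 0.61734712 -0.10965703  0.036     ]]
```

```bash
python3 -c "
from plant import ctrl
print(ctrl.close_job())"
```

```text
the job is handed in; nothing more can be done
None
```

I handed the job in and the hand-in call gave no verdict: both packs present were measured flat in bays 1 and 2 before the drawer closed (not re-checked under the hood), the drawer went home to its stop, and the selector stood upright over 2 s before going fully over to warm air.

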